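# Latch two drone battery packs into a charging rack

## Task

Load the two drone battery packs into the two bays of the black charging rack, one in each bay, lying flat with their red and black leads pointing out of the front towards the robot. For each bay, first press its red thumb tab down so that the latch springs open, then lower a pack between the orange guides and push it fully down until the latch snaps back over it. Leave the cell tester, the tape roll and the red pliers where they are.

Things in the scene. Friction and masses are not known exactly. Their poses are not given: they have to be found in the camera images.
- rack_mid (a point): Point on the bench at the middle of the underside of the charging rack: a black housing fixed to the bench, 130 (x) x 168 (y) x 64 mm high, with two like bays 80 mm apart along y, each long along x. Its x axis points to the rear (latch side, away from the robot), y to the left, z up. Its top, 64 mm above the bench, is the bays' floor.
- bay_left (a point): Where the centre of a pack's body is when fully home in the left bay (seen from the robot): 79 mm above the bench. Axes as the rack's. Orange guides, 12 mm high and flared on to 18 mm, stand 2 mm clear of a pack on each side, only along the last 14 mm at each end, so fingers fit beside its middle 48 mm down to the bay floor. The front end is open in the middle for the leads.
- bay_right (a point): Where the centre of a pack's body is when fully home in the right bay (seen from the robot): 79 mm above the bench. Axes as the rack's. Orange guides, 12 mm high and flared on to 18 mm, stand 2 mm clear of a pack on each side, only along the last 14 mm at each end, so fingers fit beside its middle 48 mm down to the bay floor. The front end is open in the middle for the leads.
- tab_left (a point): Middle of the top of the left bay's red ribbed thumb tab, which moves with the latch. The tab is 34 (x) x 26 mm; shut, this point lies 73 mm behind the bay's centre and 108 mm above the bench. Pressing straight down here with about 5 N opens the latch; this point sinks 18 mm and moves 14 mm to the rear on the way.
- tab_right (a point): Middle of the top of the right bay's red ribbed thumb tab, which moves with the latch. The tab is 34 (x) x 26 mm; shut, this point lies 73 mm behind the bay's centre and 108 mm above the bench. Pressing straight down here with about 5 N opens the latch; this point sinks 18 mm and moves 14 mm to the rear on the way.
- latch_left (a joint): Angle (rad) of the left bay's red latch: 0 shut, 0.55 open. A spring holds it at the end it is nearer, changing over at about 0.27. Shut, its nose overhangs the bay's rear end by 6 mm, 3 mm above a seated pack, and blocks it. Open, its foot stands 11 mm above the bay floor at the rear; a pack pushed down on it (about 7 N, more than its weight) turns the latch shut over the pack.
- latch_right (a joint): Angle (rad) of the right bay's red latch: 0 shut, 0.55 open. A spring holds it at the end it is nearer, changing over at about 0.27. Shut, its nose overhangs the bay's rear end by 6 mm, 3 mm above a seated pack, and blocks it. Open, its foot stands 11 mm above the bay floor at the rear; a pack pushed down on it (about 7 N, more than its weight) turns the latch shut over the pack.
- pack_1_center (a point): Centre of the box-shaped body of battery pack 1 (both alike: blue and black with a yellow label, about 190 g; 78 long x 36 wide x 30 mm high, lying flat, this point 15 mm up). Its own y axis runs along the length, from the lead end to the plain end; x is across the 36 mm width (the way to grip it); z up.
- pack_2_center (a point): Centre of the box-shaped body of battery pack 2 (both alike: blue and black with a yellow label, about 190 g; 78 long x 36 wide x 30 mm high, lying flat, this point 15 mm up). Its own y axis runs along the length, from the lead end to the plain end; x is across the 36 mm width (the way to grip it); z up.
- pack_1_leads (a point): Point in the short red and black leads of battery pack 1, 61 mm from its body's centre; the leads end 71 mm from the centre.
- pack_2_leads (a point): Point in the short red and black leads of battery pack 2, 61 mm from its body's centre; the leads end 71 mm from the centre.
- cell_tester: Small black cell tester standing upright, 17 x 22 x 72 mm, origin at its foot. Not to be disturbed.
- tape_roll: Black roll of tape lying flat, 62 mm across, 19 mm high, origin at its underside. Not to be disturbed.
- pliers: Pliers with red handles lying on the bench, 114 mm long, 30 mm wide, 9 mm thick, origin at its underside. Not to be disturbed.
Mind the look-alikes: they are no part of the job. What is shaped like the part that bears pack_1_center but turquoise is not meant.

How it is judged:
By the outcome, as a careful person would: the job done as asked, in the order asked, and still so for the second after the job is handed in, with the robot touching nothing.
It also fails if it takes over 67 s, if anything falls off the work surface, if the arm or the gripper's body presses on something with over 40 N, if the wrist force passes 120 N, or if a joint passes its speed limit or range.

## Robot

A 6-joint arm with a two-finger parallel gripper is mounted at the origin on a cart in front of the work surface, level with it; the furniture and walls round the work are solid. World frame = base frame: x ahead of the robot, y to its left, z up, the work surface at z = 0. Lengths are in m, angles in rad, forces in N, time in s.
With the tool pointing down it reaches from about 0.375 to 0.975 m from the base axis. Payload 3.8 kg.
Tool frame: the origin (TCP) lies between the finger pads; the fingertips stand 22 mm ahead of it and the grasp point (between the pads) lies 3 mm ahead of it (bot.finger_overhang is the distance from the TCP to the fingertips, in m); x points along the fingers, y is the direction in which the jaws open and shut, and the axes are right-handed (so a half turn about x gives the same grasp; the last joint's range is limited). The gripper opens to 85 mm and grips with 20 to 120 N. Pads are 22 mm wide; open, the fingers measure 114 mm over their backs; the gripper's body (76 mm by 85 mm) begins 54 mm behind the grasp point. The pads swing forward as they close: fully open they stand 13 mm farther back than shut.
Start: joints at [1.153, 0.264, 1.604, -0, 1.274, -0.037], TCP at [0.251, 0.627, 0.253] pointing down, gripper open.
Joint ranges: [-2.63, 2.63], [-0.94, 2.18], [0.31, 2.57], [-1.31, 4.45], [0, 2.66], [-2.55, 2.55]. Speed limits (rad/s): [2.57, 2.57, 3.14, 3.14, 3.14, 3.14].

## Interface

Orientations are given as a rotation vector (axis times angle).
In Python, from workcell import bot gives the robot as it stands. The module is installed in compiled form; this text tells all that it offers.
- The arm moves only by the tool arm_command, never from a script. Its argument "series" is a list that holds one entry, the list of rows, each a list of 7 numbers: the turn, a rotation vector about the tool's x, y, z in rad, then the shift along the tool's x, y, z in cm, then the opening, from 0 (shut) to 1 (fully open). In form: [[[rx, ry, rz, x, y, z, grip], ...]]. A call has 1 to 10 rows; each row shifts and turns the pose as measured when the row begins, along the tool's axes as they then stand; what a row does not reach is not made up. A row lasts 1/10 s, in which the tool goes at most 50 mm and 8.59 degrees, less where a joint would pass 70% of its speed; a pose out of reach is approached as far as the arm can. A call is refused whole if a number of a shift passes 5 or a number of a turn 0.15, either way. A call with a gripper value outside its range is refused whole. The fingers move at their own pace and stop on an object; "newtons" is the grip in N (left out, the last holds). Time passes only in rows, so rows that do not move let the fingers close. It gives the time, the measured TCP pose, the force and the opening at its end, in the units of the state.
- bot.read_state(): the state, without advancing time (a new reading comes with each control period).
- bot.read_camera(name): name is "scene" or "top"; returns (picture, depth): 400x640x3 uint8, blue, green, red; 400x640 float32, m along the optical axis (not along the pixel's ray), 0 where there is no reading.
- bot.camera_info(name): a dict with "K" (3x3 intrinsics, pixels), "extrinsics" (4x4, takes a point from camera to world coordinates). Camera axes: x right, y down, z forward; pixel columns grow to the right and rows downward; lengths in m; the calibration is good to about 2 mm. A picture is of the moment at which its call begins. camera_info takes no time and is no camera call.
- bot.finish_job(): hands the job in, once; it reports no verdict.
The state is a dict: "time": time; "q": joint angles; "joint_vel": joint speeds; "joint_torque": joint torques, N m; "tool_pos": TCP position; "tcp_rot": TCP orientation; "wrist_force": force on the tool from outside, world axes, zero at the start; "torque": the same for the moment, N m; "width": opening from 0.0 (shut) to 1.0 (fully open).
Only numpy, scipy, OpenCV 4.12 (cv2) and the standard library are available. Lean on these libraries where they do the work, as an engineer would, in place of code of your own. Each camera call takes 0.05 s, during which the arm holds its last target.

## Working session

There is one attempt and no reset: what is moved stays moved. The work goes in short steps, Python scripts to look and compute and a tool call to move; the robot and the scene stay as the last step left them, time stands still between calls to the robot, and variables do not carry over. Pictures are saved under pics/ and viewed, and the job is handed in when it is done.

Besides the shell and the picture viewer there is one more tool, called by a JSON object that holds its "name" and its "arguments". arm_command: Moves the arm, as the interface text tells. Its arguments: {"type":"object","properties":{"series":{"type":"array"},"newtons":{"type":"number"}},"required":["series"]}

```bash
mkdir -p pics
python3 - <<'E'
from workcell import bot
import cv2,numpy as np
s=bot.read_state()
for k in s: print(k,np.round(s[k],3))
for n in ("scene","top"):
    p,d=bot.read_camera(n); i=bot.camera_info(n)
    print(n,np.round(i["K"],1).tolist(),np.round(i["extrinsics"],4).tolist())
    cv2.imwrite(f"pics/{n}0.png",p); np.save(f"{n}0.npy",d)
print(bot.finger_overhang)
E
```

```text
time 0.0
q [ 1.153  0.265  1.605  0.     1.274 -0.037]
joint_vel [ 0.002 -0.001 -0.    -0.002  0.001  0.   ]
joint_torque [ 2.0000e-03 -5.1510e+01 -3.6731e+01  0.0000e+00  1.3000e-02 -0.0000e+00]
tool_pos [0.251 0.626 0.252]
tcp_rot [ 0.297  1.551 -0.301]
wrist_force [ 0.256 -1.002  0.158]
torque [ 0.027  0.037 -0.014]
width 1.001
scene [[399.6, 0.0, 324.5], [0.0, 399.6, 204.0], [0.0, 0.0, 1.0]] [[0.6288, -0.3638, 0.6872, -0.3169], [-0.7775, -0.2929, 0.5565, -0.5927], [-0.0011, -0.8842, -0.467, 0.6366], [0.0, 0.0, 0.0, 1.0]]
top [[451.0, 0.0, 319.8], [0.0, 451.0, 200.0], [0.0, 0.0, 1.0]] [[-0.0121, -0.9879, 0.1548, 0.2413], [-0.9999, 0.0133, 0.0063, 0.0286], [-0.0083, -0.1547, -0.9879, 1.6408], [0.0, 0.0, 0.0, 1.0]]
0.022
```

View pics/scene0.png

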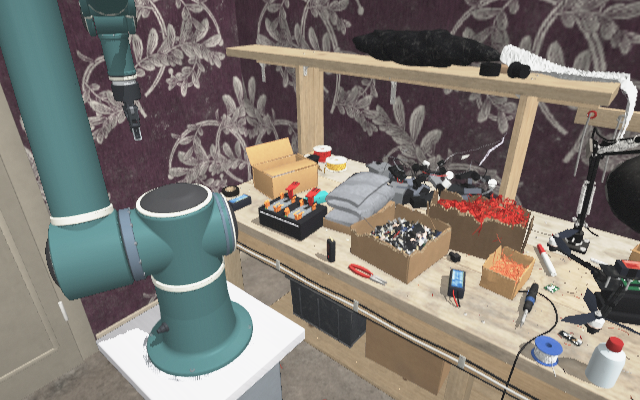

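View pics/top0.png

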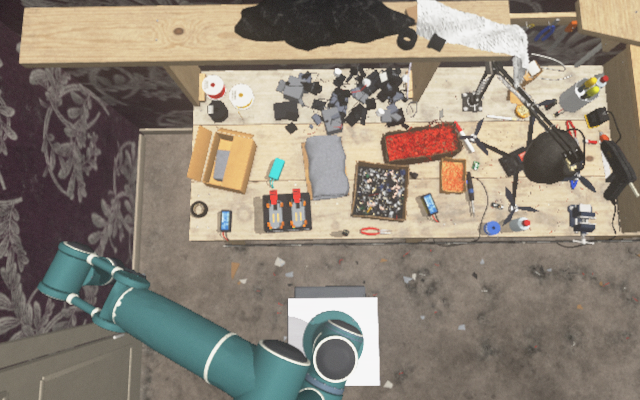

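The top view shows the rack at about (287,212), blue packs at (225,221) and (430,206), and a turquoise look-alike at (276,169). The tape roll is at (199,209), the tester at (346,232) and the pliers at (370,231). Next I'll enlarge crops to confirm.

```bash
cat > h.py <<'E'
import numpy as np,cv2
from workcell import bot
def ray(n,uv,z):
    i=bot.camera_info(n);K=np.array(i["K"]);E=np.array(i["extrinsics"])
    uv=np.atleast_2d(np.array(uv,float)); d=np.c_[(uv[:,0]-K[0,2])/K[0,0],(uv[:,1]-K[1,2])/K[1,1],np.ones(len(uv))]@E[:3,:3].T
    t=(z-E[2,3])/d[:,2]; return E[:3,3]+t[:,None]*d
def dep(n,D):
    i=bot.camera_info(n);K=np.array(i["K"]);E=np.array(i["extrinsics"])
    v,u=np.mgrid[:400,:640]; P=np.stack([(u-K[0,2])/K[0,0]*D,(v-K[1,2])/K[1,1]*D,D],-1)
    return P@E[:3,:3].T+E[:3,3]
def proj(n,P):
    i=bot.camera_info(n);K=np.array(i["K"]);E=np.array(i["extrinsics"])
    c=(np.atleast_2d(P)-E[:3,3])@E[:3,:3]; c=c@K.T; return c[:,:2]/c[:,2:]
E
python3 - <<'E'
from h import *
a=cv2.imread("pics/top0.png");b=cv2.imread("pics/scene0.png")
def cr(im,x,y,w,h,s): return cv2.resize(im[y:y+h,x:x+w],None,fx=s,fy=s,interpolation=cv2.INTER_CUBIC)
cv2.imwrite("pics/c1.png",cr(a,185,155,140,90,5.6))
cv2.imwrite("pics/c2.png",np.vstack([cr(a,400,180,60,45,8),]))
cv2.imwrite("pics/c3.png",cr(b,215,160,130,80,6))
P=dep("top",np.load("top0.npy"))
for uv in [(287,190),(300,55),(200,30),(225,221),(430,206),(276,169),(287,212),(325,165),(380,190),(225,160),(245,150),(199,209),(346,232),(370,231),(280,235),(200,150)]:
    print(uv,np.round(P[uv[1],uv[0]],3))
E
```

```text
(287, 190) [0.537 0.16  0.001]
(300, 55) [0.854 0.088 0.427]
(200, 30) [0.938 0.379 0.423]
(225, 221) [0.422 0.381 0.028]
(430, 206) [ 0.466 -0.357  0.033]
(276, 169) [0.611 0.198 0.027]
(287, 212) [0.446 0.154 0.071]
(325, 165) [0.6   0.019 0.128]
(380, 190) [ 0.519 -0.174  0.075]
(225, 160) [0.64  0.379 0.057]
(245, 150) [0.669 0.303 0.085]
(199, 209) [0.471 0.484 0.001]
(346, 232) [ 0.374 -0.052  0.065]
(370, 231) [ 0.382 -0.143 -0.005]
(280, 235) [0.371 0.186 0.001]
(200, 150) [0.663 0.455 0.115]
```

View pics/c1.png

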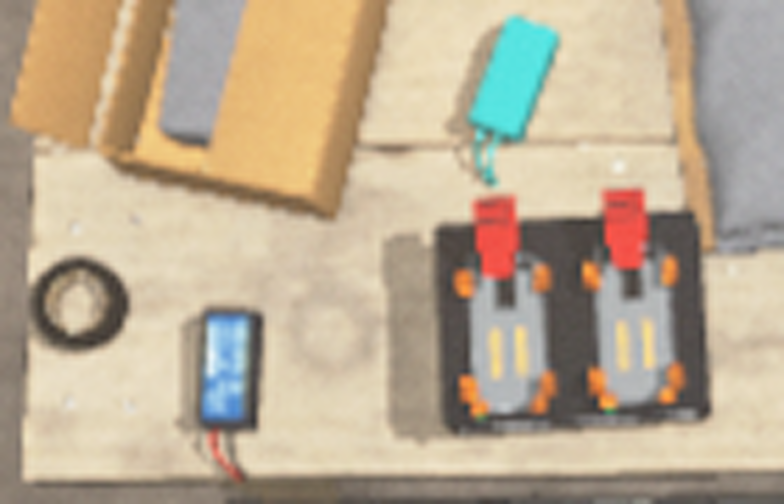

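View pics/c2.png

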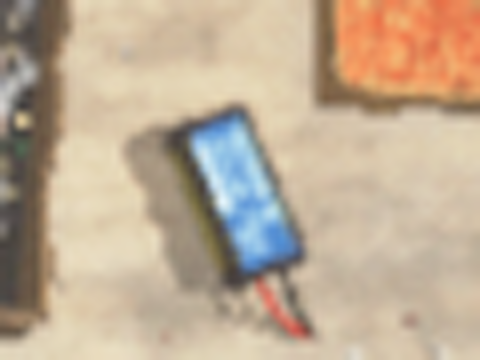

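View pics/c3.png

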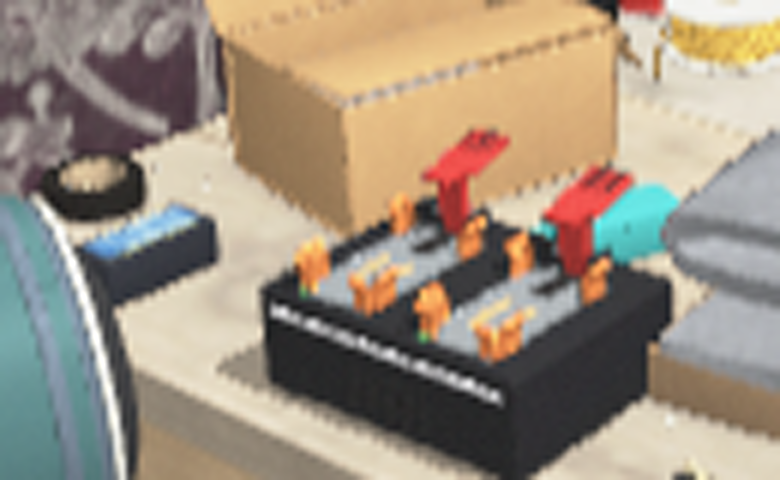

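Crops confirm two blue packs with yellow label edges and red/black leads pointing towards the robot, at top px (225,221) and (430,206). The turquoise box at (276,169) is the look-alike. Now I'll measure.

Run:
```python
from h import *
a=cv2.imread("pics/top0.png");D=np.load("top0.npy");P=dep("top",D)
hsv=cv2.cvtColor(a,cv2.COLOR_BGR2HSV)
def rep(name,m,z,roi):
    x0,y0,x1,y1=roi; k=np.zeros(m.shape,bool);k[y0:y1,x0:x1]=1;m=m&k
    v,u=np.nonzero(m); W=ray("top",np.c_[u,v],z)[:,:2]
    r=cv2.minAreaRect((W*1000).astype(np.float32)); print(name,len(u),"px",np.round([u.mean(),v.mean()],1),"mean",np.round(W.mean(0)*1000,1),"depthz",np.round(np.median(P[m][:,2]),3),"rect",np.round(r[0],1),np.round(r[1],1),round(r[2],1))
H,S,V=cv2.split(hsv)
for nm,roi in (("p1",(205,200,245,235)),("p2",(415,185,450,222))):
    hgt=P[...,2]>0.016
    rep(nm+" hgt",hgt,0.03,roi)
    dark=((V<110)|((H>95)&(H<130)&(S>80)))&(P[...,2]>0.016)
    rep(nm+" dk",dark,0.03,roi)
    rep(nm+" blue",(H>95)&(H<125)&(S>110)&(V>120),0.03,roi)
    rep(nm+" red",((H<10)|(H>170))&(S>130),0.008,(roi[0],roi[1],roi[2]+5,roi[3]+10))
rk=(255,175,318,240)
rep("rack top",(P[...,2]>0.05)&(P[...,2]<0.085),0.064,rk)
rep("rack blk",(V<90),0.064,rk)
red=((H<8)|(H>172))&(S>150)&(V>120)
rep("tabL",red,0.108,(262,185,286,208)); rep("tabR",red,0.108,(286,185,308,208))
org=(H>8)&(H<18)&(S>170)&(V>150)
n,l,st,c=cv2.connectedComponentsWithStats(org[175:240,255:318].astype(np.uint8))
for i in range(1,n):
    if st[i,4]>=4: 
        uv=c[i]+[255,175]; print("org",st[i,4],np.round(uv,1),np.round(ray("top",uv,0.078)[0]*1000,1))
# other heights
for nm,(x0,y0,x1,y1) in dict(cushion=(305,130,350,200),parts=(350,160,410,220),box=(190,125,258,192),orangebox=(440,158,466,194),near_p2=(410,180,455,225)).items():
    q=P[y0:y1,x0:x1].reshape(-1,3); print(nm,np.round(np.percentile(q[:,2],[50,90,99]),3))
# stuff near pack2 gripper
```

```text
p1 hgt 236 px [224.5 220.8] mean [422.8 382.7] depthz 0.028 rect [428.6 396.7] [147.   99.4] 74.9
p1 dk 135 px [224.7 221.7] mean [419.4 381.8] depthz 0.028 rect [427.9 410.5] [101.6  75.5] 80.1
p1 blue 43 px [224.5 222.7] mean [416.1 382.5] depthz 0.029 rect [425.6 384.3] [65.6 21.6] 1.1
p1 red 3 px [224. 236.] mean [369.8 388. ] depthz 0.01 rect [367.5 386.9] [21.5  1.8] 31.7
p2 hgt 334 px [433.9 200.4] mean [ 486.8 -372.6] depthz 0.029 rect [ 484.1 -392. ] [ 98.7 125.8] 31.3
p2 dk 141 px [429.  205.3] mean [ 469.4 -354. ] depthz 0.029 rect [ 472.9 -353.6] [74.8 35.2] 19.7
p2 blue 37 px [431.  206.1] mean [ 466.1 -361.1] depthz 0.028 rect [ 474.9 -356.5] [65.3 24.4] 20.9
p2 red 13 px [446.8 196.7] mean [ 503.6 -425.9] depthz 0.031 rect [ 483.8 -411.9] [ 19.1 150.8] 61.7
rack top 1605 px [286.4 213.2] mean [443.2 157. ] depthz 0.063 rect [446.9 157.7] [131.8 167.5] 2.9
rack blk 651 px [287.2 210.7] mean [451.9 154.3] depthz 0.063 rect [447.6 155.9] [128.1 163.3] 3.0
tabL 86 px [273.4 197.1] mean [493.8 198.3] depthz 0.103 rect [492.6 197.9] [45.7 24.2] 0.3
tabR 85 px [296.3 195.2] mean [499.5 119.2] depthz 0.103 rect [498.5 118.6] [24.2 45.6] 89.8
org 8 [290.  203.8] [474.4 143.2  78. ]
org 8 [267.5 205.5] [469.3 222.1  78. ]
org 4 [281.5 204. ] [473.9 173.   78. ]
org 14 [268.6 225.1] [400.4 217.7  78. ]
org 11 [291.5 223.9] [403.4 138.   78. ]
org 6 [304.7 223.5] [404.2  92.3  78. ]
cushion [0.118 0.13  0.136]
parts [0.054 0.084 0.121]
box [0.061 0.11  0.143]
orangebox [0.034 0.056 0.067]
near_p2 [0.    0.03  0.057]
```

```bash
cat > m.py <<'E'
from h import *
def quad(im,name,roi,z,thr,s=8,blue=True,tag=""):
    x0,y0,x1,y1=roi; c=cv2.resize(im[y0:y1,x0:x1],None,fx=s,fy=s,interpolation=cv2.INTER_CUBIC)
    h=cv2.cvtColor(c,cv2.COLOR_BGR2HSV); m=(h[...,2]<thr)
    if blue: m|=((h[...,0]>95)&(h[...,0]<130)&(h[...,1]>75))
    m=m.astype(np.uint8); m=cv2.morphologyEx(m,cv2.MORPH_OPEN,np.ones((2*s+1,2*s+1)))
    cs,_=cv2.findContours(m,cv2.RETR_EXTERNAL,cv2.CHAIN_APPROX_NONE); k=max(cs,key=cv2.contourArea)[:,0]
    uv=(k+.5)/s-.5+[x0,y0]; W=ray(name,uv,z)[:,:2]*1000
    r=cv2.minAreaRect(W.astype(np.float32)); M=cv2.moments(W.astype(np.float32).reshape(-1,1,2))
    print(tag,thr,"rect",np.round(r[0],1),np.round(r[1],1),round(r[2],2),"moment c",np.round([M["m10"]/M["m00"],M["m01"]/M["m00"]],1), "ang",round(np.degrees(.5*np.arctan2(2*M["mu11"],M["mu20"]-M["mu02"])),1))
    return m
E
python3 - <<'E'
from m import *
a=cv2.imread("pics/top0.png")
for t in (80,95,110): quad(a,"top",(210,203,240,236),.03,t,tag="p1")
for t in (80,95,110): quad(a,"top",(412,188,446,220),.03,t,tag="p2")
c=[]
for t in (80,95,110): c.append(quad(a,"top",(255,182,320,240),.064,t,blue=False,tag="rack")*255)
cv2.imwrite("pics/m.png",c[1])
b=cv2.imread("pics/scene0.png")
print(proj("scene",[[.44,.157,.064],[.42,.383,.03],[.47,-.355,.03]]))
cv2.imwrite("pics/c4.png",cv2.resize(b[180:245,250:335],None,fx=9,fy=9,interpolation=cv2.INTER_CUBIC))
cv2.imwrite("pics/c5.png",cv2.resize(b[255:315,435:480],None,fx=9,fy=9,interpolation=cv2.INTER_CUBIC))
E
```

```text
p1 80 rect [425.  383.6] [69.3 26.1] 1.11 moment c [420.3 382.3] ang -3.1
p1 95 rect [425.  383.6] [69.3 26.1] 1.11 moment c [420.3 382.3] ang -3.1
p1 110 rect [425.  383.6] [69.3 26.1] 1.11 moment c [420.3 382.3] ang -3.1
p2 80 rect [ 459.2 -363.6] [36.2 27.2] 16.54 moment c [ 456.9 -363.7] ang 25.7
p2 95 rect [ 459.2 -363.6] [36.2 27.2] 16.54 moment c [ 456.9 -363.7] ang 25.7
p2 110 rect [ 454.  -363.7] [31.8 42.7] 87.02 moment c [ 454.6 -362.5] ang -4.3
rack 80 rect [497.2 148.9] [10.7 14.8] 89.23 moment c [497.3 148.8] ang -0.3
rack 95 rect [447.  161.8] [129.8  50.1] 0.13 moment c [455.3 158.2] ang 3.2
rack 110 rect [446.5 158.6] [132.   52.8] 2.96 moment c [454.7 158.2] ang 3.1
[[289.23478706 207.82100055]
 [236.1707432  198.80364709]
 [454.30716351 279.47112851]]
```

View pics/c4.png

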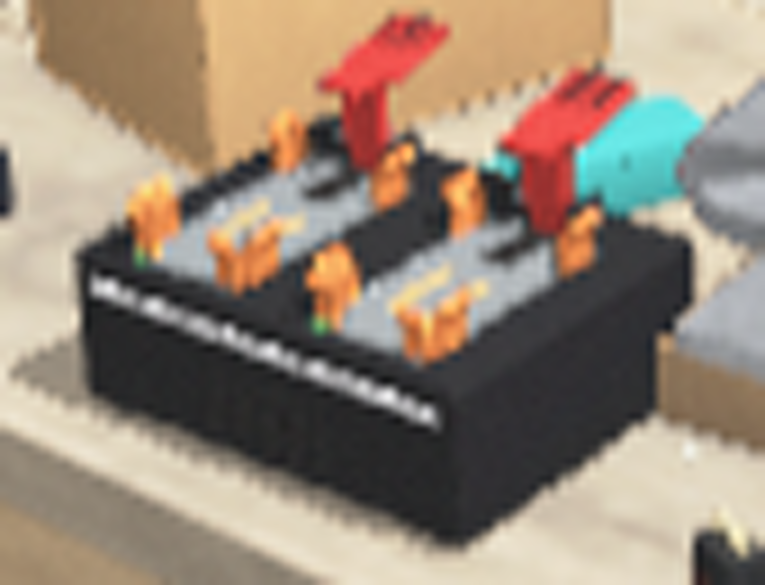

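View pics/m.png

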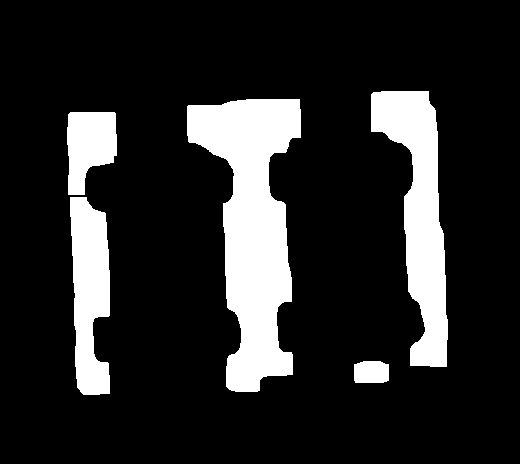

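```bash
cat > e.py <<'E'
from h import *
def edge(im,name,A,B,z,half=3.5,n=25,lo=.12,hi=.88,ch=None):
    """guess edge A->B in world xy (m) at height z; subpixel step of brightness across it -> fitted line in world (pt,dir) mm"""
    g=im.max(2).astype(np.float32) if ch is None else ch
    A=np.array(A);B=np.array(B); uv=proj(name,np.c_[np.array([A+(B-A)*t for t in np.linspace(lo,hi,n)]),np.full(n,z)])
    d=uv[-1]-uv[0];d/=np.linalg.norm(d);nn=np.array([-d[1],d[0]]); s=np.arange(-half,half+.01,.1); pts=[]
    for p in uv:
        q=(p+s[:,None]*nn).astype(np.float32)
        v=cv2.remap(g,q[None,:,0],q[None,:,1],cv2.INTER_LINEAR)[0]
        v=np.convolve(v,np.ones(7)/7,'same'); gr=np.abs(np.gradient(v)); gr[:6]=0;gr[-6:]=0
        k=gr.argmax(); w=gr[max(k-8,0):k+9]; ss=s[max(k-8,0):k+9]
        pts.append(p+nn*((w*ss).sum()/w.sum()))
    W=(ray(name,pts,z)[:,:2]*1000).astype(np.float32)
    vx,vy,x,y=cv2.fitLine(W,cv2.DIST_HUBER,0,.01,.01).ravel(); r=np.abs((W[:,0]-x)*vy-(W[:,1]-y)*vx)
    return np.array([x,y]),np.array([vx,vy]),np.median(r)
def ang(d): 
    a=np.degrees(np.arctan2(d[1],d[0])); return (a+90)%180-90
def box(im,name,c,yaw,L,Wd,z,tag,sides="FBLR",half=3.5,ch=None):
    c=np.array(c);ex=np.array([np.cos(yaw),np.sin(yaw)]);ey=np.array([-ex[1],ex[0]])
    cn={(i,j):c+ex*L/2*i+ey*Wd/2*j for i in(-1,1) for j in(-1,1)}
    S=dict(F=((-1,-1),(-1,1)),B=((1,-1),(1,1)),L=((-1,1),(1,1)),R=((-1,-1),(1,-1)))
    for k in sides:
        p,d,r=edge(im,name,cn[S[k][0]],cn[S[k][1]],z,half,ch=ch)
        ax=ex if k in"FB" else ey
        print(tag,name,k,"offset from guess centre (mm) %.1f"%((p-c*1000)@ax),"ang %.2f"%(ang(d) if k in "LR" else (ang(d)%180)-90),"res %.2f"%r)
E
python3 - <<'E'
from e import *
a=cv2.imread("pics/top0.png");b=cv2.imread("pics/scene0.png");r=np.radians
for im,n in((a,"top"),(b,"scene")):
    box(im,n,(.445,.1575),r(3),.130,.168,.064,"rack","FBLR" if n=="top" else "FR")
    box(im,n,(.422,.382),r(0),.078,.036,.030,"p1","BLR" if n=="top" else "BLR",3)
    box(im,n,(.471,-.354),r(19.7),.078,.036,.030,"p2","FBLR",3)
E
```

```text
rack top F offset from guess centre (mm) -66.3 ang 2.67 res 0.77
rack top B offset from guess centre (mm) 68.9 ang 2.45 res 0.65
rack top L offset from guess centre (mm) 82.9 ang 2.71 res 0.52
rack top R offset from guess centre (mm) -85.4 ang 3.43 res 0.68
p1 top B offset from guess centre (mm) 42.1 ang -0.26 res 0.20
p1 top L offset from guess centre (mm) 12.4 ang -3.32 res 0.60
p1 top R offset from guess centre (mm) -23.0 ang -3.07 res 0.43
p2 top F offset from guess centre (mm) -34.2 ang 35.09 res 0.78
p2 top B offset from guess centre (mm) 41.0 ang 19.11 res 1.05
p2 top L offset from guess centre (mm) 10.2 ang 19.71 res 0.13
p2 top R offset from guess centre (mm) -17.2 ang 20.41 res 1.05
rack scene F offset from guess centre (mm) -72.3 ang 7.71 res 3.07
rack scene R offset from guess centre (mm) -86.7 ang 2.26 res 1.24
p1 scene B offset from guess centre (mm) 33.5 ang -28.39 res 3.94
p1 scene L offset from guess centre (mm) 23.7 ang 11.15 res 2.84
p1 scene R offset from guess centre (mm) -14.5 ang -2.80 res 1.01
p2 scene F offset from guess centre (mm) -32.2 ang 31.25 res 1.78
p2 scene B offset from guess centre (mm) 40.1 ang 7.68 res 1.96
p2 scene L offset from guess centre (mm) 13.3 ang 19.26 res 0.11
p2 scene R offset from guess centre (mm) -21.3 ang 16.65 res 1.29
```

View pics/c5.png

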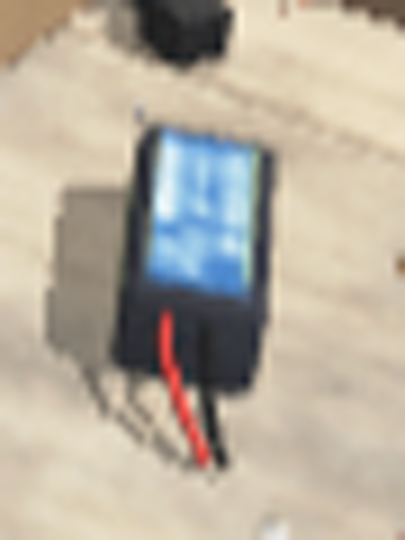

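Run:
```python
from e import *
a=cv2.imread("pics/top0.png");b=cv2.imread("pics/scene0.png")
H,S,V=cv2.split(cv2.cvtColor(b,cv2.COLOR_BGR2HSV))
def up(im,n,roi,fn,z,tag,s=8):
    x0,y0,x1,y1=roi;c=cv2.resize(im[y0:y1,x0:x1],None,fx=s,fy=s,interpolation=cv2.INTER_CUBIC)
    h=cv2.cvtColor(c,cv2.COLOR_BGR2HSV).astype(int); m=fn(h[...,0],h[...,1],h[...,2]).astype(np.uint8)
    m=cv2.morphologyEx(m,cv2.MORPH_CLOSE,np.ones((s+1,s+1)))
    cs,_=cv2.findContours(m,cv2.RETR_EXTERNAL,cv2.CHAIN_APPROX_NONE); k=max(cs,key=cv2.contourArea)[:,0]
    W=ray(n,(k+.5)/s-.5+[x0,y0],z)[:,:2]*1000; r=cv2.minAreaRect(W.astype(np.float32))
    print(n,tag,"rect c",np.round(r[0],1),"size",np.round(r[1],1),"ang %.1f"%r[2],"x %.1f..%.1f y %.1f..%.1f"%(W[:,0].min(),W[:,0].max(),W[:,1].min(),W[:,1].max()))
red=lambda v:(lambda H,S,V:((H<9)|(H>170))&(S>140)&(V>v))
for v in (100,150,175): 
  up(a,"top",(262,180,285,208),red(v),.108,f"tabL {v}");up(a,"top",(286,180,310,208),red(v),.108,f"tabR {v}")
  up(b,"scene",(280,178,302,202),red(v),.108,f"tabL {v}");up(b,"scene",(302,184,324,210),red(v),.108,f"tabR {v}")
blue=lambda H,S,V:(H>95)&(H<130)&(S>70)&(V>110)
up(a,"top",(210,203,240,236),blue,.03,"p1 label");up(a,"top",(412,188,446,225),blue,.03,"p2 label")
up(b,"scene",(435,255,480,315),blue,.03,"p2 label");up(b,"scene",(225,185,256,215),blue,.03,"p1 label")
# orange in upscaled top, viewed
o=lambda H,S,V:(H>6)&(H<22)&(S>130)&(V>120)
for n,im,(x0,y0,x1,y1) in (("top",a,(257,195,318,234)),("scene",b,(255,190,322,225))):
    s=8;c=cv2.resize(im[y0:y1,x0:x1],None,fx=s,fy=s,interpolation=cv2.INTER_CUBIC);h=cv2.cvtColor(c,cv2.COLOR_BGR2HSV).astype(int)
    m=o(h[...,0],h[...,1],h[...,2]).astype(np.uint8); k,l,st,ce=cv2.connectedComponentsWithStats(m)
    for i in range(1,k):
        if st[i,4]>250:
            x,y,w,hh,_=st[i]; q=np.array([[x,y],[x+w,y],[x,y+hh],[x+w,y+hh],ce[i]])/s-.5+.5/s+[x0,y0]
            print(n,"org",np.round(q[4],1),"w@.073",np.round(ray(n,q[4],.073)[0,:2]*1000,1))
```

```text
top tabL 100 rect c [493.5 198.5] size [49.7 26.7] ang 0.3 x 468.7..518.4 y 185.2..212.0
top tabR 100 rect c [498.  119.2] size [26.7 48.5] ang 89.2 x 473.7..522.3 y 105.8..132.6
scene tabL 100 rect c [470.1 177.5] size [121.9  34.1] ang 29.7 x 425.1..524.1 y 133.2..210.8
scene tabR 100 rect c [475.7 100.6] size [120.3  33.5] ang 28.0 x 429.6..527.5 y 58.1..133.2
top tabL 150 rect c [493.5 198.5] size [49.7 26.7] ang 0.3 x 468.7..518.4 y 185.2..212.0
top tabR 150 rect c [498.2 119. ] size [26.3 48.1] ang 89.7 x 474.1..522.3 y 105.8..132.2
scene tabL 150 rect c [474.1 180.3] size [112.1  33.2] ang 28.4 x 429.9..524.1 y 140.4..210.8
scene tabR 150 rect c [478.9 103. ] size [112.  32.] ang 26.0 x 434.2..527.5 y 65.2..133.2
top tabL 175 rect c [493.6 198.4] size [49.  25.7] ang 2.3 x 469.2..518.4 y 185.6..212.0
top tabR 175 rect c [498.4 119. ] size [25.4 47.7] ang 89.8 x 474.6..522.3 y 106.3..131.7
scene tabL 175 rect c [479.5 183.3] size [99.8 33. ] ang 28.2 x 442.4..524.1 y 145.9..210.8
scene tabR 175 rect c [485.8 106.6] size [96.3 31.5] ang 25.2 x 448.2..527.5 y 72.6..133.2
top p1 l
[... 366 characters left out ...]
 org [304.2 202.9] w@.073 [477.3  93.6]
top org [290.  203.7] w@.073 [475.4 143.8]
top org [281.5 204.3] w@.073 [473.6 173.6]
top org [267.2 205.1] w@.073 [471.4 223.7]
top org [304.7 223.2] w@.073 [405.7  92.2]
top org [291.6 223.9] w@.073 [403.9 138.1]
top org [281.9 224.8] w@.073 [401.3 172. ]
top org [268.7 225.2] w@.073 [400.4 218.3]
scene org [281.5 195. ] w@.073 [474.5 222.8]
scene org [293.1 199.1] w@.073 [476.8 175. ]
scene org [301.1 201.7] w@.073 [479.3 144. ]
scene org [266.6 203.7] w@.073 [404.2 216.4]
scene org [313.6 206.4] w@.073 [480.2  94.6]
scene org [277.  208.4] w@.073 [402.6 170.7]
scene org [286.5 210.7] w@.073 [410.  138.9]
scene org [297.9 216.3] w@.073 [406.8  91. ]
```

Run:
```python
from e import *
b=cv2.imread("pics/scene0.png");a=cv2.imread("pics/top0.png")
cv2.imwrite("pics/c6.png",cv2.resize(b[176:216,272:328],None,fx=14,fy=14,interpolation=cv2.INTER_CUBIC))
cv2.imwrite("pics/c7.png",cv2.resize(a[184:236,258:316],None,fx=11,fy=11,interpolation=cv2.INTER_CUBIC))
print(np.round(ray("scene",[(285.6,188.9),(293.9,181.7),(300,183.3),(292.8,190)],.108)*1000))
```

```text
[[463. 192. 108.]
 [518. 208. 108.]
 [521. 185. 108.]
 [472. 169. 108.]]
```

View pics/c6.png

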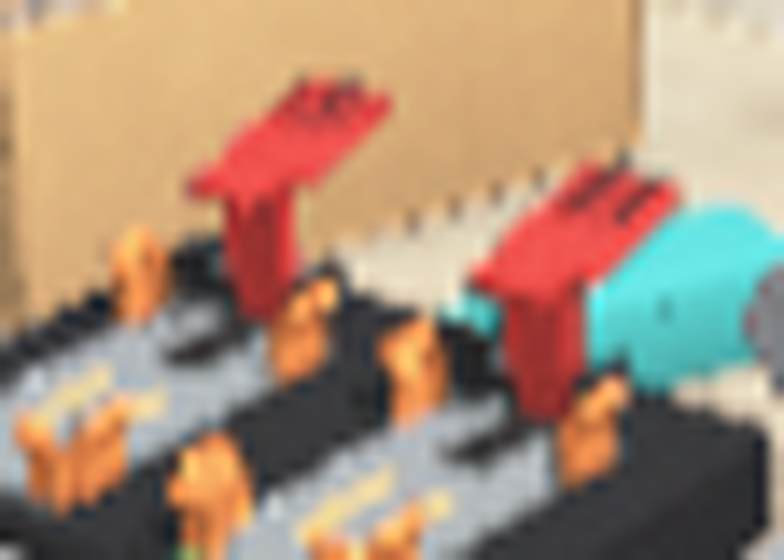

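View pics/c7.png

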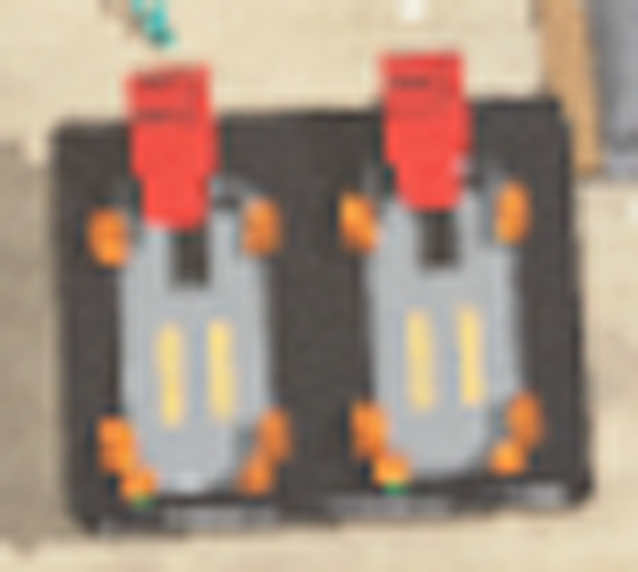

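Run:
```python
from e import *
P=dep("top",np.load("top0.npy"))
for u in (273,274,297):
    print(u,[(v,)+tuple(np.round(P[v,u]*1000).astype(int)[[0,2]]) for v in range(186,234)])
P=dep("scene",np.load("scene0.npy"))
for v in (183,185,187,189,192): print(v,[(u,)+tuple(np.round(P[v,u]*1000).astype(int)) for u in range(284,301,2)])
```

```text
273 [(186, np.int64(552), np.int64(5)), (187, np.int64(550), np.int64(-4)), (188, np.int64(545), np.int64(5)), (189, np.int64(543), np.int64(-4)), (190, np.int64(539), np.int64(-5)), (191, np.int64(515), np.int64(107)), (192, np.int64(513), np.int64(102)), (193, np.int64(509), np.int64(104)), (194, np.int64(505), np.int64(104)), (195, np.int64(500), np.int64(114)), (196, np.int64(499), np.int64(103)), (197, np.int64(496), np.int64(98)), (198, np.int64(492), np.int64(103)), (199, np.int64(488), np.int64(102)), (200, np.int64(484), np.int64(105)), (201, np.int64(481), np.int64(103)), (202, np.int64(477), np.int64(105)), (203, np.int64(474), np.int64(107)), (204, np.int64(470), np.int64(104)), (205, np.int64(473), np.int64(61)), (206, np.int64(469), np.int64(67)), (207, np.int64(465), np.int64(68)), (208, np.int64(463), np.int64(60)), (209, np.int64(459), np.int64(64)), (210, np.int64(456), np.int64(59)), (211, np.int64(451), np.int64(69)), (212, np.int64(448), np.int64(65)), (213, np.int64(444), np.int64(63)), (214, np.int64(440), np.int64(66)), (215, np.int64(438), np.int64(62)), (216
[... 5768 characters left out ...]
(488), np.int64(189), np.int64(99)), (294, np.int64(494), np.int64(186), np.int64(98)), (296, np.int64(615), np.int64(293), np.int64(20)), (298, np.int64(629), np.int64(296), np.int64(14)), (300, np.int64(633), np.int64(289), np.int64(15))]
192 [(284, np.int64(570), np.int64(307), np.int64(21)), (286, np.int64(576), np.int64(304), np.int64(20)), (288, np.int64(486), np.int64(205), np.int64(85)), (290, np.int64(486), np.int64(196), np.int64(88)), (292, np.int64(488), np.int64(189), np.int64(89)), (294, np.int64(609), np.int64(297), np.int64(9)), (296, np.int64(616), np.int64(293), np.int64(8)), (298, np.int64(623), np.int64(290), np.int64(6)), (300, np.int64(631), np.int64(288), np.int64(4))]
```

```bash
cat > go.py <<'E'
from h import *
from scipy.spatial.transform import Rotation as R
import sys
def to(x,y,z,yaw_deg,show=True):
    """delta (tool axes) from now to tool-down target, z_tool = heading yaw (rack x direction)"""
    s=bot.read_state(); M=R.from_rotvec(s["tcp_rot"]).as_matrix(); p=np.array(s["tool_pos"])
    a=np.radians(yaw_deg); zt=np.array([np.cos(a),np.sin(a),0]);xt=np.array([0,0,-1.]);yt=np.cross(zt,xt)
    T=np.c_[xt,yt,zt]; rv=R.from_matrix(M.T@T).as_rotvec(); d=M.T@(np.array([x,y,z])-p)*100
    print("t %.2f"%s["time"],"pos",np.round(p,4),"yaw now %.2f"%np.degrees(np.arctan2(M[1,2],M[0,2])),"tilt",np.round(M[2],3),"F",np.round(s["wrist_force"],1),"w %.3f"%s["width"],"q",np.round(s["q"],2))
    print("turn",np.round(rv,3),"shift cm",np.round(d,2),"shift in final axes cm",np.round(T.T@(np.array([x,y,z])-p)*100,2))
if __name__=="__main__": to(*map(float,sys.argv[1:5]))
E
python3 go.py .507 .119 .22 2.8
python3 - <<'E'
from e import *
for n in("top","scene"):
    P=dep(n,np.load(n+"0.npy"))
    for nm,(x,y) in dict(p1=(.424,.382),p2=(.475,-.357)).items():
        m=(P[...,2]>.022)&(P[...,2]<.04)&(np.hypot(P[...,0]-x,P[...,1]-y)<.05)
        r=cv2.minAreaRect((P[m][:,:2]*1000).astype(np.float32)); print(n,nm,m.sum(),np.round(r[0],1),np.round(r[1],1),round(r[2],1),np.round(P[m].mean(0)*1000,1))
E
```

```text
t 0.10 pos [0.2506 0.6261 0.2521] yaw now -21.82 tilt [-1.    -0.002 -0.   ] F [ 0.7  0.9 -0.6] w 0.999 q [ 1.15  0.26  1.61 -0.    1.27 -0.04]
turn [-0.43  -0.     0.002] shift cm [  3.28 -37.54  42.64] shift in final axes cm [  3.21 -51.9   23.13]
top p1 211 [419.  382.3] [36.1 87.5] 87.6 [422.3 381.6  28.5]
top p2 213 [ 468.9 -356.5] [86.4 37.6] 19.0 [ 471.9 -355.5   28.6]
scene p1 139 [426.1 377.8] [40.4 75.5] 84.5 [424.4 374.7  27.5]
scene p2 340 [ 473.2 -360.2] [88.2 36.1] 19.6 [ 471.7 -360.5   28.3]
```

{"name": "arm_command", "arguments": {"series": [[[-0.143, 0, 0, 0, 0, 0, 0], [-0.143, 0, 0, 0, 0, 0, 0], [-0.143, 0, 0, 0, 0, 0, 0], [0, 0, 0, 0, -5, 3, 0], [0, 0, 0, 0, -5, 3, 0], [0, 0, 0, 0, -5, 3, 0], [0, 0, 0, 0, -5, 3, 0], [0, 0, 0, 0, -5, 3, 0], [0, 0, 0, 0, -5, 3, 0], [0, 0, 0, 0, -5, 3, 0]]]}}

```text
time: 1.1
tool_pos: [0.4496, 0.3354, 0.2461]
tcp_rot: [-0.068, 1.577, 0.055]
wrist_force: [0.7, -0.1, -0.6]
width: 0.003
```

```bash
python3 go.py .507 .1995 .15 2.8
```

```text
t 1.10 pos [0.4496 0.3354 0.2461] yaw now 4.51 tilt [-1.    -0.008 -0.008] F [ 0.7 -0.1 -0.6] w 0.003 q [ 0.6   0.06  1.85 -0.    1.24 -1.05]
turn [ 0.03  -0.008  0.008] shift cm [  9.69 -13.92   4.73] shift in final axes cm [  9.61 -13.85   5.07]
```

{"name": "arm_command", "arguments": {"series": [[[0.03, -0.008, 0.008, 0, -4, 1.3, 0], [0, 0, 0, 1, -4, 1.3, 0], [0, 0, 0, 2, -4, 1.3, 0], [0, 0, 0, 2, -2, 1, 0], [0, 0, 0, 1, 0, 0, 0], [0, 0, 0, 0, 0, 0, 0]]]}}

```text
time: 1.7
tool_pos: [0.5103, 0.1865, 0.1836]
tcp_rot: [-0.031, 1.569, 0.03]
wrist_force: [-0.4, 0.2, 0.3]
width: 0.003
```

```bash
python3 go.py .507 .1995 .14 2.8
```

```text
t 1.70 pos [0.5103 0.1865 0.1836] yaw now 2.22 tilt [-1.    -0.001  0.001] F [-0.4  0.2  0.3] w 0.003 q [ 0.31  0.07  1.96 -0.    1.11 -1.3 ]
turn [-0.01   0.001  0.001] shift cm [ 4.36  1.31 -0.29] shift in final axes cm [ 4.36  1.31 -0.27]
```

{"name": "arm_command", "arguments": {"series": [[[-0.01, 0, 0, 1.5, 1.3, -0.3, 0], [0, 0, 0, 1.5, 0, 0, 0], [0, 0, 0, 1, 0, 0, 0], [0, 0, 0, 0, 0, 0, 0]]]}}

```text
time: 2.1
tool_pos: [0.5054, 0.2043, 0.1412]
tcp_rot: [-0.042, 1.569, 0.043]
wrist_force: [-0.1, -0.4, -1.0]
width: 0.005
```

```bash
python3 go.py .507 .1995 .14 2.8
python3 - <<'E'
from h import *
for n,(x,y) in (("scene",(250,130)),("top",(240,160))):
    p,_=bot.read_camera(n); cv2.imwrite(f"pics/{n}1.png",cv2.resize(p[y:y+100,x:x+100],None,fx=6,fy=6,interpolation=cv2.INTER_CUBIC))
E
```

```text
t 2.10 pos [0.5054 0.2043 0.1412] yaw now 3.10 tilt [-1.     0.     0.001] F [-0.1 -0.4 -1. ] w 0.005 q [ 0.34  0.12  2.   -0.    1.03 -1.29]
turn [ 0.005  0.001 -0.   ] shift cm [ 0.12 -0.49  0.13] shift in final axes cm [ 0.12 -0.48  0.13]
```

View pics/scene1.png

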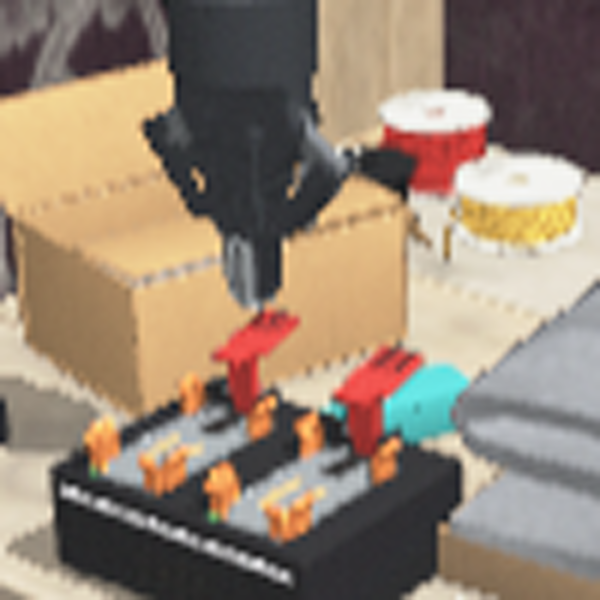

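View pics/top1.png

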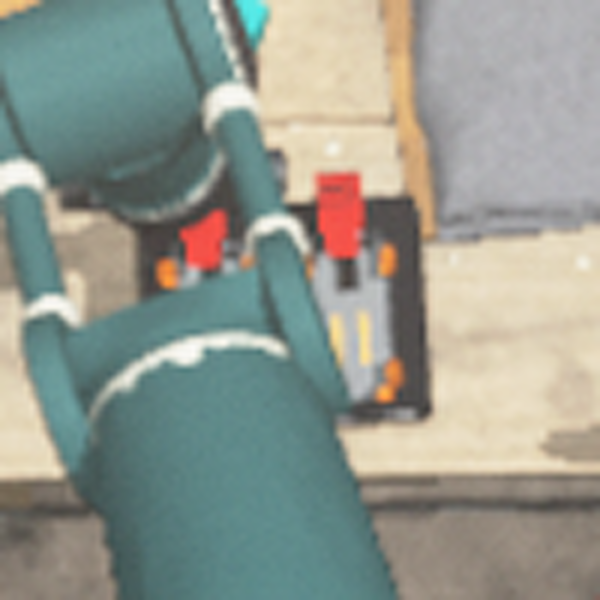

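The scene view shows the closed fingertips at crop (255,305) just above the left tab at (258,335). The top view is blocked by the arm. I'll press the left tab in small steps.

{"name": "arm_command", "arguments": {"series": [[[0, 0, 0, 0.5, -0.5, 0.2, 0], [0, 0, 0, 0.5, 0, 0, 0], [0, 0, 0, 0.5, 0, 0, 0]]]}}

```text
time: 2.5
tool_pos: [0.5118, 0.2001, 0.13]
tcp_rot: [-0.04, 1.56, 0.045]
wrist_force: [3.6, 0.0, 8.3]
width: 0.001
```

```bash
python3 go.py .507 .1995 .112 2.8
```

```text
t 2.50 pos [0.5118 0.2001 0.13  ] yaw now 3.11 tilt [-1.     0.002  0.011] F [3.6 0.  8.3] w 0.001 q [ 0.33  0.13  2.   -0.    1.   -1.3 ]
turn [ 0.005  0.011 -0.002] shift cm [ 1.79 -0.04 -0.5 ] shift in final axes cm [ 1.8  -0.03 -0.48]
```

{"name": "arm_command", "arguments": {"series": [[[0, 0, 0, 0.4, 0, 0, 0], [0, 0, 0, 0.4, 0, 0, 0], [0, 0, 0, 0.4, 0, 0, 0]]]}}

```text
time: 2.8
tool_pos: [0.5191, 0.2005, 0.1224]
tcp_rot: [-0.038, 1.544, 0.046]
wrist_force: [4.6, -0.8, 6.0]
width: 0.0
```

{"name": "arm_command", "arguments": {"series": [[[0, 0.01, 0, 0.4, 0, 0, 0], [0, 0, 0, 0.4, 0, 0, 0], [0, 0, 0, 0.4, 0, 0, 0]]]}}

```text
time: 3.1
tool_pos: [0.5209, 0.2009, 0.1162]
tcp_rot: [-0.037, 1.554, 0.046]
wrist_force: [-13.4, -5.6, 42.5]
width: -0.0
```

{"name": "arm_command", "arguments": {"series": [[[0, 0, 0, -1, 0, 0, 0], [0, 0, 0, -3, 0, 0, 0], [0, 0.015, 0, -3, 0, 0, 0], [0, 0, 0, 0, 0, 0, 0]]]}}

```text
time: 3.5
tool_pos: [0.5154, 0.1998, 0.1854]
tcp_rot: [-0.038, 1.58, 0.044]
wrist_force: [0.9, 0.1, 0.7]
width: 0.0
```

```bash
python3 go.py .511 .119 .15 2.8
python3 - <<'E'
from h import *
for n,(x,y) in (("scene",(250,130)),):
    p,_=bot.read_camera(n); cv2.imwrite(f"pics/{n}2.png",cv2.resize(p[y:y+100,x:x+100],None,fx=6,fy=6,interpolation=cv2.INTER_CUBIC))
E
```

```text
t 3.50 pos [0.5154 0.1998 0.1854] yaw now 2.97 tilt [-1.     0.004 -0.01 ] F [0.9 0.1 0.7] w 0.000 q [ 0.32  0.09  1.93  0.01  1.12 -1.31]
turn [ 0.003 -0.01  -0.004] shift cm [ 3.51 -8.06 -0.82] shift in final axes cm [ 3.54 -8.05 -0.83]
```

View pics/scene2.png

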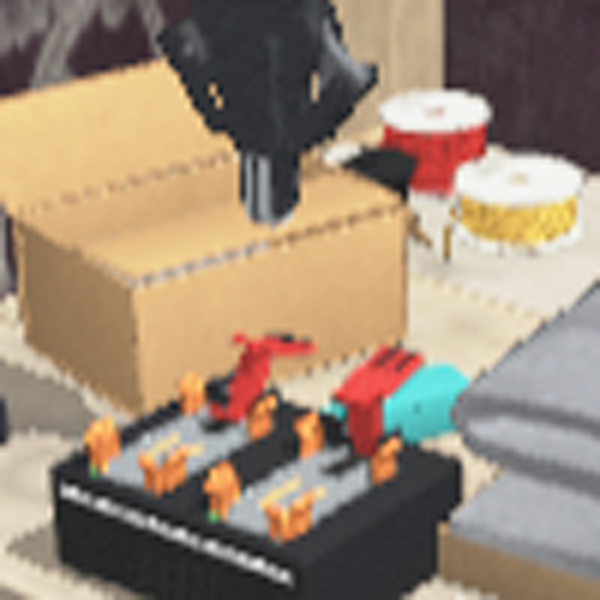

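The left latch is open: it is tilted back in the crop at (250,370), with its foot raised. Now the right tab.

{"name": "arm_command", "arguments": {"series": [[[0.003, -0.01, -0.004, 0, -4, -0.4, 0], [0, 0, 0, 0.5, -3, 0, 0], [0, 0, 0, 1.5, -1, 0, 0], [0, 0, 0, 1, 0, 0, 0], [0, 0, 0, 0, 0, 0, 0]]]}}

```text
time: 4.05
tool_pos: [0.5064, 0.1169, 0.1427]
tcp_rot: [-0.041, 1.589, 0.038]
wrist_force: [-0.3, -0.1, -0.5]
width: 0.002
```

```bash
python3 go.py .511 .12 .135 2.8
```

```text
t 4.05 pos [0.5064 0.1169 0.1427] yaw now 2.87 tilt [-1.    -0.002 -0.019] F [-0.3 -0.1 -0.5] w 0.002 q [ 0.18  0.08  2.03  0.    1.05 -1.44]
turn [ 0.001 -0.019  0.002] shift cm [0.76 0.29 0.49] shift in final axes cm [0.77 0.29 0.47]
```

{"name": "arm_command", "arguments": {"series": [[[0, -0.019, 0, 0.5, 0.3, 0.5, 0], [0, 0, 0, 0.4, 0, 0, 0], [0, 0, 0, 0.4, 0, 0, 0], [0, 0, 0, 0.4, 0, 0, 0]]]}}

```text
time: 4.45
tool_pos: [0.5147, 0.1223, 0.1263]
tcp_rot: [-0.044, 1.562, 0.04]
wrist_force: [3.3, -3.6, 5.9]
width: -0.0
```

{"name": "arm_command", "arguments": {"series": [[[0, 0, 0, 0.4, 0, 0, 0], [0, 0, 0, 0.4, 0, 0, 0], [0, 0, 0, 0.4, 0, 0, 0]]]}}

```text
time: 4.75
tool_pos: [0.5209, 0.1236, 0.1183]
tcp_rot: [-0.046, 1.548, 0.043]
wrist_force: [-1.2, -0.6, 6.6]
width: 0.002
```

{"name": "arm_command", "arguments": {"series": [[[0, 0, 0, 0.3, 0, 0, 0]]]}}

```text
time: 4.85
tool_pos: [0.5212, 0.1238, 0.1176]
tcp_rot: [-0.046, 1.549, 0.043]
wrist_force: [-11.0, -3.4, 31.1]
width: -0.001
```

{"name": "arm_command", "arguments": {"series": [[[0, 0, 0, -1, 0, 0, 0], [0, 0, 0, -4, 0, 0, 0], [0, 0.015, 0, -4, 0, 0, 0], [0, 0, 0, -2, 0, 0, 0]]]}}

```text
time: 5.25
tool_pos: [0.5134, 0.1249, 0.2249]
tcp_rot: [-0.048, 1.581, 0.043]
wrist_force: [0.6, -0.0, 0.4]
width: 0.0
```

```bash
python3 go.py .4235 .381 .18 -3
python3 - <<'E'
from h import *
for n,(x,y) in (("scene",(250,130)),):
    p,_=bot.read_camera(n); cv2.imwrite(f"pics/{n}3.png",cv2.resize(p[y:y+100,x:x+100],None,fx=6,fy=6,interpolation=cv2.INTER_CUBIC))
E
```

```text
t 5.25 pos [0.5134 0.1249 0.2249] yaw now 3.32 tilt [-1.    -0.003 -0.01 ] F [ 0.6 -0.   0.4] w 0.000 q [ 0.19  0.01  1.94 -0.    1.2  -1.44]
turn [ 0.11  -0.01   0.003] shift cm [ 4.5  26.1  -7.45] shift in final axes cm [  4.49  25.1  -10.32]
```

View pics/scene3.png

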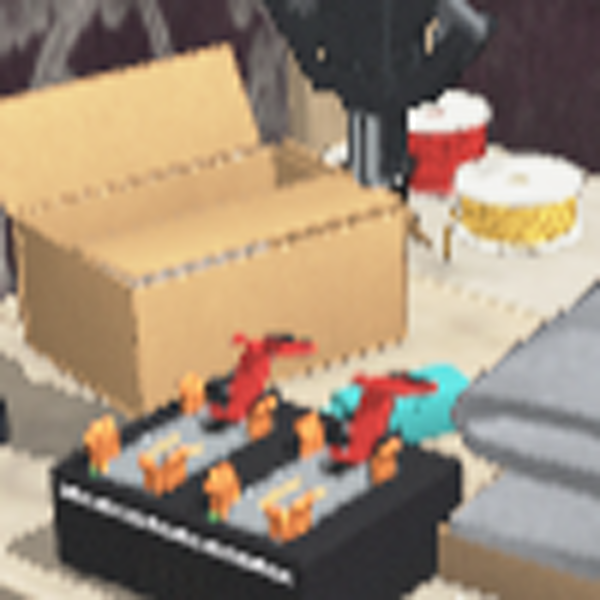

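Both latches now stand open (crop (250,375) and (365,420)). Next is pack 1, with the jaws only partly open to stay clear of the tape roll.

{"name": "arm_command", "arguments": {"series": [[[0.05, -0.01, 0, 0, 5, -1.5, 0.65], [0.05, 0, 0, 0, 5, -1.5, 0.65], [0.01, 0, 0, 0, 5, -2, 0.65], [0, 0, 0, 0, 5, -2, 0.65], [0, 0, 0, 1, 5, -2, 0.65], [0, 0, 0, 1, 2, -2, 0.65], [0, 0, 0, 1, 0, 0, 0.65], [0, 0, 0, 0, 0, 0, 0.65]]]}}

```text
time: 6.1
tool_pos: [0.411, 0.389, 0.1919]
tcp_rot: [0.045, 1.571, -0.05]
wrist_force: [-0.3, -0.1, -1.0]
width: 0.652
```

```bash
python3 go.py .4235 .381 .12 -3
python3 - <<'E'
from m import *
a=cv2.imread("pics/top0.png"); x0,y0,x1,y1=188,200,210,219
g=a[y0:y1,x0:x1].max(2); v,u=np.nonzero(g<110); W=ray("top",np.c_[u+x0,v+y0],.015)
print(cv2.minEnclosingCircle((W[:,:2]*1000).astype(np.float32)))
E
```

```text
t 6.10 pos [0.411  0.389  0.1919] yaw now -3.46 tilt [-1.    -0.004 -0.   ] F [-0.3 -0.1 -1. ] w 0.652 q [ 0.72  0.11  1.9  -0.    1.13 -0.79]
turn [-0.008 -0.     0.004] shift cm [ 7.19 -0.7   1.3 ] shift in final axes cm [ 7.19 -0.74  1.29]
((468.18798828125, 481.1042785644531), 30.796775817871094)
```

{"name": "arm_command", "arguments": {"series": [[[-0.008, 0, 0, 3, -0.7, 1.3, 0.65], [0, 0, 0, 3, 0, 0, 0.65], [0, 0, 0, 2.5, 0, 0, 0.65], [0, 0, 0, 0, 0, 0, 0.65]]]}}

```text
time: 6.5
tool_pos: [0.4257, 0.3774, 0.1045]
tcp_rot: [0.04, 1.57, -0.046]
wrist_force: [-0.6, -0.0, 0.2]
width: 0.648
```

```bash
python3 go.py .4235 .381 .031 -3
python3 - <<'E'
from h import *
for n,(x,y) in (("scene",(190,140)),("top",(180,170))):
    p,_=bot.read_camera(n); cv2.imwrite(f"pics/{n}4.png",cv2.resize(p[y:y+90,x:x+90],None,fx=6,fy=6,interpolation=cv2.INTER_CUBIC))
E
```

```text
t 6.50 pos [0.4257 0.3774 0.1045] yaw now -3.14 tilt [-1.    -0.004  0.   ] F [-0.6 -0.   0.2] w 0.648 q [ 0.68  0.2   1.97 -0.    0.97 -0.83]
turn [-0.002  0.     0.004] shift cm [ 7.35  0.38 -0.24] shift in final axes cm [ 7.35  0.35 -0.24]
```

View pics/scene4.png

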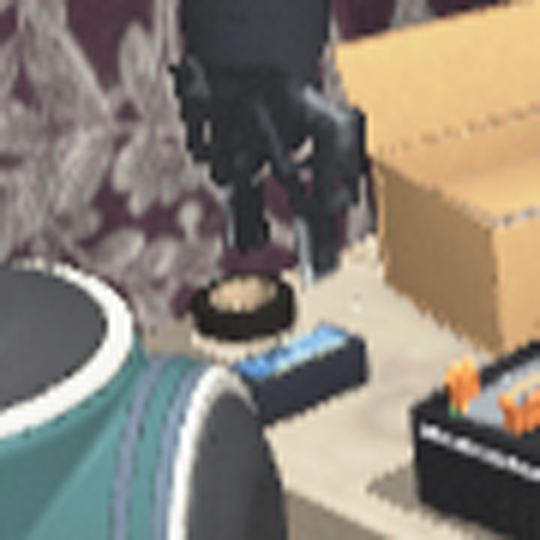

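View pics/top4.png

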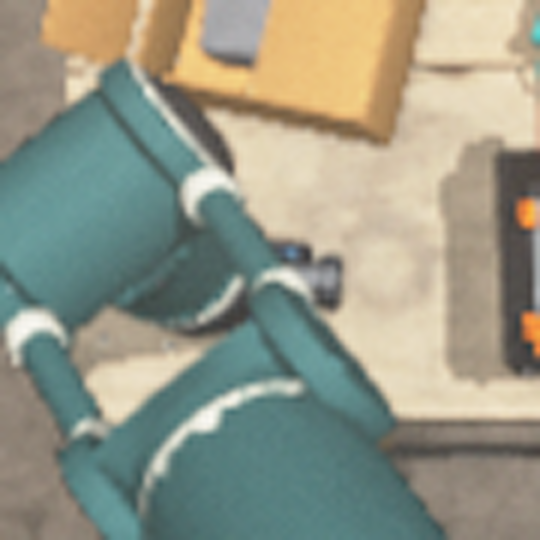

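The fingers straddle pack 1 in the scene view (crop (300,360)), with the tape well to the left. Descending.

{"name": "arm_command", "arguments": {"series": [[[0, 0, 0, 2.5, 0.4, -0.2, 0.65], [0, 0, 0, 2.5, 0, 0, 0.65], [0, 0, 0, 1.5, 0, 0, 0.65], [0, 0, 0, 0.8, 0, 0, 0.65], [0, 0, 0, 0.4, 0, 0, 0.65]]]}}

```text
time: 7.1
tool_pos: [0.4352, 0.3879, 0.0402]
tcp_rot: [0.055, 1.551, -0.036]
wrist_force: [0.8, 0.6, -0.7]
width: 0.652
```

```bash
python3 go.py .4235 .381 .029 -3
```

```text
t 7.10 pos [0.4352 0.3879 0.0402] yaw now -3.33 tilt [-1.     0.013  0.019] F [ 0.8  0.6 -0.7] w 0.652 q [ 0.69  0.3   1.99 -0.    0.83 -0.82]
turn [-0.006  0.019 -0.013] shift cm [ 1.09 -0.77 -1.15] shift in final axes cm [ 1.12 -0.75 -1.13]
```

{"name": "arm_command", "arguments": {"series": [[[-0.006, 0.019, -0.013, 0.5, -0.75, -1.1, 0.65], [0, 0, 0, 0.3, 0, 0, 0.65], [0, 0, 0, 0, 0, 0, 0.65]]]}}

```text
time: 7.4
tool_pos: [0.424, 0.3813, 0.0332]
tcp_rot: [0.041, 1.57, -0.04]
wrist_force: [0.0, -0.3, 1.0]
width: 0.651
```

```bash
python3 go.py .4235 .381 .029 -3
```

```text
t 7.40 pos [0.424  0.3813 0.0332] yaw now -2.95 tilt [-1.     0.001  0.   ] F [ 0.  -0.3  1. ] w 0.651 q [ 0.69  0.3   2.01  0.    0.83 -0.83]
turn [ 0.001  0.    -0.001] shift cm [ 0.42 -0.03 -0.05] shift in final axes cm [ 0.42 -0.03 -0.05]
```

{"name": "arm_command", "arguments": {"series": [[[0, 0, 0, 0.4, 0, 0, 0.65], [0, 0, 0, 0, 0, 0, 0.3], [0, 0, 0, 0, 0, 0, 0.3], [0, 0, 0, 0, 0, 0, 0.3], [0, 0, 0, 0, 0, 0, 0.3]]], "newtons": 70}}

```text
time: 7.9
tool_pos: [0.4248, 0.3822, 0.0304]
tcp_rot: [0.042, 1.568, -0.038]
wrist_force: [0.6, -0.3, 0.4]
width: 0.405
```

```bash
python3 go.py .4235 .381 .2 -3
```

```text
t 7.90 pos [0.4248 0.3822 0.0304] yaw now -2.93 tilt [-1.     0.002  0.002] F [ 0.6 -0.3  0.4] w 0.405 q [ 0.69  0.31  2.01  0.    0.82 -0.83]
turn [ 0.001  0.002 -0.002] shift cm [-16.96  -0.09  -0.09] shift in final axes cm [-16.96  -0.13  -0.13]
```

{"name": "arm_command", "arguments": {"series": [[[0, 0, 0, -2, 0, 0, 0.3], [0, 0, 0, -4, 0, 0, 0.3], [0, 0, 0, -5, 0, 0, 0.3], [0, 0, 0, -5, 0, 0, 0.3], [-0.05, 0, 0, -3, 0, 0, 0.3], [-0.05, 0, 0, 0, 0, 0, 0.3], [0, 0, 0, 0, 0, 0, 0.3]]]}}

```text
time: 8.6
tool_pos: [0.4217, 0.3794, 0.2231]
tcp_rot: [-0.044, 1.577, 0.037]
wrist_force: [-0.0, -0.4, -2.2]
width: 0.405
```

```bash
python3 go.py .437 .197 .17 2.8
```

```text
t 8.60 pos [0.4217 0.3794 0.2231] yaw now 2.97 tilt [-1.    -0.004 -0.006] F [-0.  -0.4 -2.2] w 0.405 q [ 0.69  0.09  1.87  0.    1.19 -0.93]
turn [ 0.003 -0.006  0.004] shift cm [  5.38 -18.27   0.62] shift in final axes cm [  5.31 -18.29   0.64]
```

{"name": "arm_command", "arguments": {"series": [[[0.003, -0.006, 0.004, 0, -5, 0.2, 0.3], [0, 0, 0, 0, -5, 0.2, 0.3], [0, 0, 0, 0, -5, 0.2, 0.3], [0, 0, 0, 1, -3, 0, 0.3], [0, 0, 0, 2, -1, 0, 0.3], [0, 0, 0, 2, 0, 0, 0.3], [0, 0, 0, 1, 0, 0, 0.3], [0, 0, 0, 0, 0, 0, 0.3]]]}}

```text
time: 9.4
tool_pos: [0.4323, 0.1828, 0.1539]
tcp_rot: [-0.036, 1.58, 0.029]
wrist_force: [0.2, -0.4, -2.1]
width: 0.402
```

```bash
python3 go.py .437 .197 .14 2.8
python3 - <<'E'
from h import *
for n,(x,y) in (("scene",(250,150)),("top",(240,170))):
    p,_=bot.read_camera(n); cv2.imwrite(f"pics/{n}5f.png",p); cv2.imwrite(f"pics/{n}5.png",cv2.resize(p[y:y+80,x:x+90],None,fx=8,fy=7,interpolation=cv2.INTER_CUBIC))
E
```

```text
t 9.40 pos [0.4323 0.1828 0.1539] yaw now 2.36 tilt [-1.    -0.004 -0.01 ] F [ 0.2 -0.4 -2.1] w 0.402 q [ 0.35 -0.03  2.13 -0.    1.06 -1.26]
turn [-0.008 -0.01   0.004] shift cm [1.38 1.4  0.54] shift in final axes cm [1.39 1.39 0.53]
```

View pics/scene5.png

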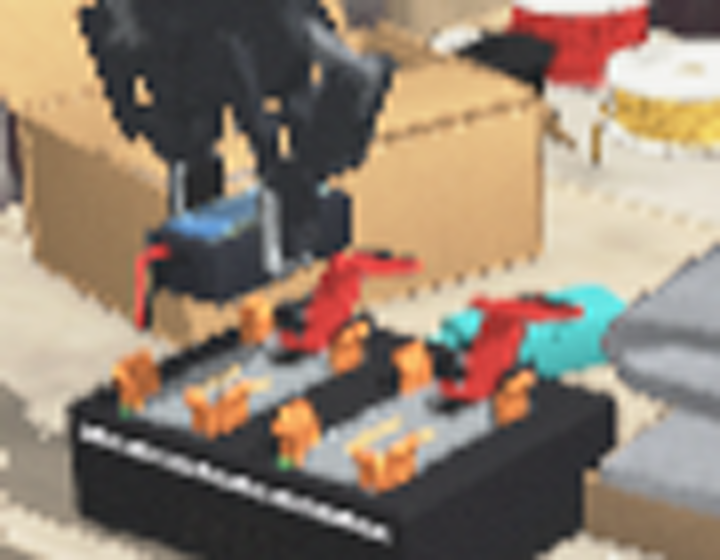

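View pics/top5.png

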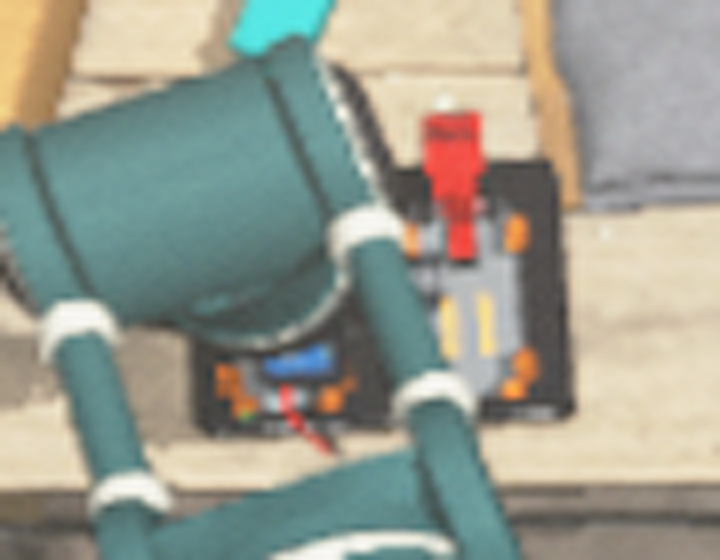

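Run:
```python
from h import *
p=cv2.imread("pics/scene5f.png")
cv2.imwrite("pics/c8.png",cv2.resize(p[165:205,262:304],None,fx=16,fy=14,interpolation=cv2.INTER_CUBIC))
t=np.array([.4323,.1828]);a=np.radians(2.4);ex=np.array([np.cos(a),np.sin(a)]);ey=np.array([-ex[1],ex[0]])
for l in(-.039,.039):
  for w in (-.018,.018):
    for z in (.1235,.1535):
        uv=proj("scene",np.r_[t+l*ex+w*ey,z])[0]; print(l,w,z,np.round(uv,1),"crop",np.round([(uv[0]-262+.5)*16,(uv[1]-165+.5)*14]))
```

```text
-0.039 -0.018 0.1235 [275.8 194.9] crop [229. 425.]
-0.039 -0.018 0.1535 [275.2 185.4] crop [219. 293.]
-0.039 0.018 0.1235 [266.7 191.6] crop [ 83. 380.]
-0.039 0.018 0.1535 [266.  182.3] crop [ 71. 249.]
0.039 -0.018 0.1235 [293.4 185.6] crop [511. 295.]
0.039 -0.018 0.1535 [293.1 176.5] crop [505. 167.]
0.039 0.018 0.1235 [284.5 182.6] crop [368. 253.]
0.039 0.018 0.1535 [284.  173.6] crop [360. 127.]
```

View pics/c8.png

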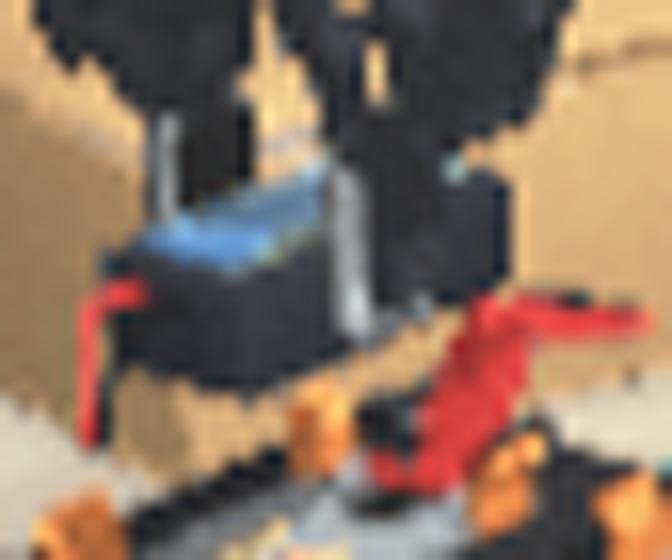

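{"name": "arm_command", "arguments": {"series": [[[-0.008, -0.01, 0.004, 0.5, 1.4, 0.6, 0.3], [0, 0, 0, 1, 0, 0, 0.3], [0, 0, 0, 0.5, 0, 0, 0.3], [0, 0, 0, 0, 0, 0, 0.3]]]}}

```text
time: 9.9
tool_pos: [0.4416, 0.2016, 0.1368]
tcp_rot: [-0.039, 1.561, 0.045]
wrist_force: [-0.8, 0.3, -1.9]
width: 0.407
```

```bash
python3 go.py .4387 .197 .12 2.8
```

```text
t 9.90 pos [0.4416 0.2016 0.1368] yaw now 3.06 tilt [-1.     0.004  0.009] F [-0.8  0.3 -1.9] w 0.407 q [ 0.38  0.    2.12  0.    1.   -1.25]
turn [ 0.005  0.009 -0.004] shift cm [ 1.67 -0.45 -0.33] shift in final axes cm [ 1.68 -0.45 -0.31]
```

{"name": "arm_command", "arguments": {"series": [[[0.004, 0.008, -0.004, 0.5, -0.35, -0.25, 0.3], [0, 0, 0, 0.6, 0, 0, 0.3], [0, 0, 0, 0, 0, 0, 0.3], [0, 0, 0, 0, 0, 0, 0.3]]]}}

```text
time: 10.3
tool_pos: [0.439, 0.1977, 0.1248]
tcp_rot: [-0.04, 1.57, 0.038]
wrist_force: [-0.2, -1.0, -2.4]
width: 0.403
```

```bash
python3 go.py .4387 .197 .12 2.8
```

```text
t 10.30 pos [0.439  0.1977 0.1248] yaw now 2.82 tilt [-1.    -0.001  0.   ] F [-0.2 -1.  -2.4] w 0.403 q [ 0.37  0.02  2.14 -0.    0.99 -1.25]
turn [0.    0.    0.001] shift cm [ 0.48 -0.06 -0.04] shift in final axes cm [ 0.48 -0.06 -0.04]
```

{"name": "arm_command", "arguments": {"series": [[[0, 0, 0, 0.5, -0.06, 0, 0.3], [0, 0, 0, 0.1, 0, 0, 0.3]]]}}

```text
time: 10.5
tool_pos: [0.4393, 0.1969, 0.1187]
tcp_rot: [-0.039, 1.57, 0.038]
wrist_force: [-0.8, -0.6, -1.9]
width: 0.408
```

```bash
python3 go.py .4387 .197 .112 2.8
python3 - <<'E'
from h import *
for n,(x,y) in (("scene",(255,165)),):
    p,_=bot.read_camera(n); cv2.imwrite(f"pics/{n}6.png",cv2.resize(p[y:y+50,x:x+60],None,fx=13,fy=12,interpolation=cv2.INTER_CUBIC))
E
```

```text
t 10.50 pos [0.4393 0.1969 0.1187] yaw now 2.80 tilt [-1.    -0.001  0.001] F [-0.8 -0.6 -1.9] w 0.408 q [ 0.37  0.03  2.14 -0.    0.97 -1.25]
turn [0.    0.001 0.001] shift cm [ 0.67  0.01 -0.06] shift in final axes cm [ 0.67  0.01 -0.06]
```

View pics/scene6.png

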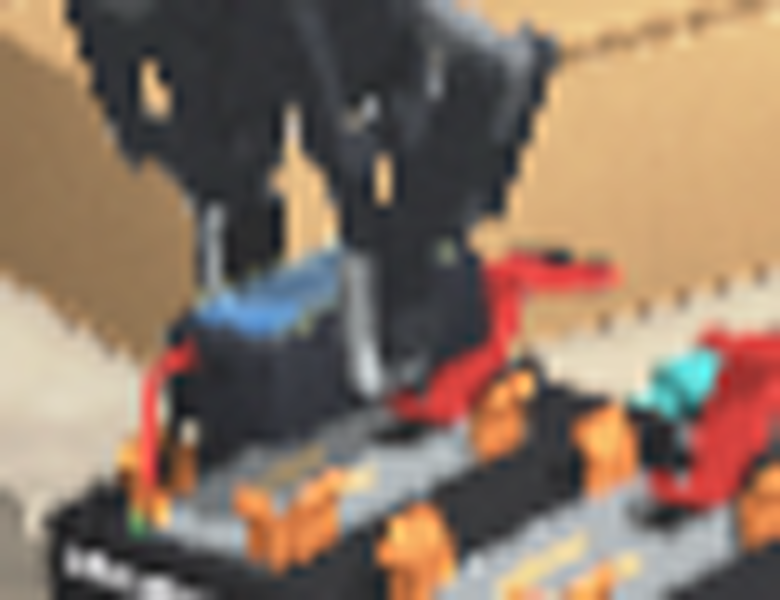

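The pack is upright and aligned, with its lead end (crop (270,455)) just above the left bay's front guides at (240–340,470–570). I'll lower it gently while watching forces.

{"name": "arm_command", "arguments": {"series": [[[0, 0, 0, 0.4, 0, -0.04, 0.3], [0, 0, 0, 0.3, 0, 0, 0.3]]]}}

```text
time: 10.75
tool_pos: [0.4396, 0.1971, 0.112]
tcp_rot: [-0.038, 1.568, 0.038]
wrist_force: [-0.3, 0.6, -2.0]
width: 0.408
```

{"name": "arm_command", "arguments": {"series": [[[0, 0, 0, 0.3, 0, 0, 0.3], [0, 0, 0, 0.2, 0, 0, 0.3]]]}}

```text
time: 10.95
tool_pos: [0.4395, 0.1971, 0.1064]
tcp_rot: [-0.038, 1.568, 0.038]
wrist_force: [0.2, 0.2, -2.1]
width: 0.404
```

```bash
python3 go.py .4387 .197 .105 2.8
```

```text
t 10.95 pos [0.4395 0.1971 0.1064] yaw now 2.79 tilt [-1.    -0.     0.002] F [ 0.2  0.2 -2.1] w 0.404 q [ 0.37  0.04  2.15 -0.    0.95 -1.25]
turn [-0.     0.002  0.   ] shift cm [ 0.14 -0.01 -0.08] shift in final axes cm [ 0.14 -0.01 -0.08]
```

{"name": "arm_command", "arguments": {"series": [[[0, 0, 0, 0.2, 0, 0, 0.3], [0, 0, 0, 0.2, 0, 0, 0.3]]], "newtons": 100}}

```text
time: 11.15
tool_pos: [0.4395, 0.1972, 0.1029]
tcp_rot: [-0.039, 1.569, 0.038]
wrist_force: [-1.8, -1.7, 3.1]
width: 0.4
```

{"name": "arm_command", "arguments": {"series": [[[0, 0, 0, 0.3, 0, 0, 0.3], [0, 0, 0, 0.3, 0, 0, 0.3]]]}}

```text
time: 11.35
tool_pos: [0.4396, 0.1974, 0.0973]
tcp_rot: [-0.038, 1.569, 0.038]
wrist_force: [-1.7, -0.3, -0.3]
width: 0.396
```

```bash
python3 go.py .4387 .197 .0944 2.8
```

```text
t 11.35 pos [0.4396 0.1974 0.0973] yaw now 2.78 tilt [-1.    -0.     0.002] F [-1.7 -0.3 -0.3] w 0.396 q [ 0.37  0.05  2.16 -0.    0.93 -1.25]
turn [-0.     0.002  0.   ] shift cm [ 0.29 -0.04 -0.09] shift in final axes cm [ 0.29 -0.04 -0.09]
```

{"name": "arm_command", "arguments": {"series": [[[0, 0, 0, 0.3, 0, 0, 0.3], [0, 0, 0, 0.15, 0, 0, 0.3]]]}}

```text
time: 11.55
tool_pos: [0.4396, 0.1974, 0.0945]
tcp_rot: [-0.039, 1.57, 0.038]
wrist_force: [-11.1, -4.3, 26.3]
width: 0.401
```

```bash
python3 go.py .4387 .197 .0944 2.8
python3 - <<'E'
from h import *
for n,(x,y) in (("scene",(255,165)),):
    p,_=bot.read_camera(n); cv2.imwrite(f"pics/{n}7.png",cv2.resize(p[y:y+50,x:x+60],None,fx=13,fy=12,interpolation=cv2.INTER_CUBIC))
E
```

```text
t 11.55 pos [0.4396 0.1974 0.0945] yaw now 2.78 tilt [-1.    -0.     0.001] F [-11.1  -4.3  26.3] w 0.401 q [ 0.37  0.06  2.16 -0.    0.92 -1.25]
turn [-0.     0.001  0.   ] shift cm [ 0.01 -0.03 -0.09] shift in final axes cm [ 0.01 -0.03 -0.09]
```

View pics/scene7.png

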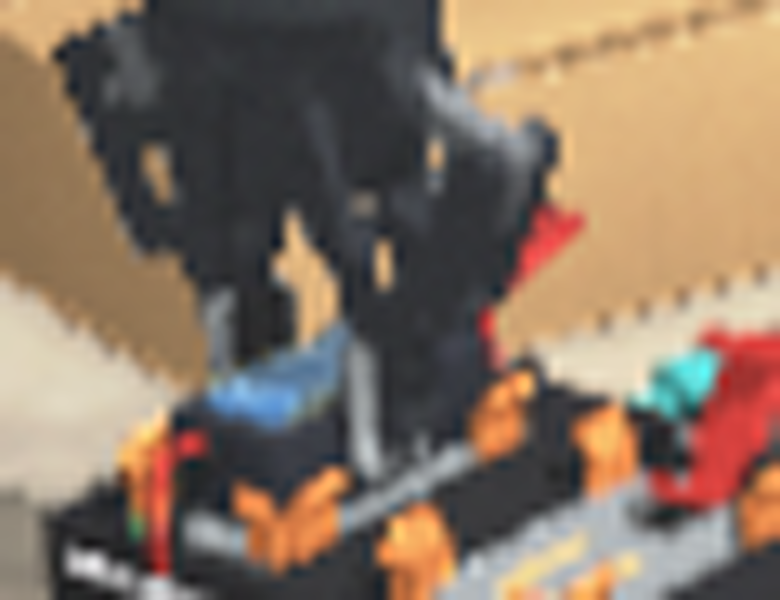

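The pack is on the floor (TCP 0.0945, 26 N upward reaction), and the left latch has snapped over it: its red tab is upright again at crop (550,235). Releasing.

{"name": "arm_command", "arguments": {"series": [[[0, 0, 0, -0.15, 0, 0, 0.3], [0, 0, 0, 0, 0, 0, 0.6], [0, 0, 0, 0, 0, 0, 0.6], [0, 0, 0, 0, 0, 0, 0.6], [0, 0, 0, -2, 0, 0, 0.6], [0, 0, 0, -4, 0, 0, 0.6], [0, 0, 0, -4, 0, 0, 0.6], [0, 0, 0, -4, 0, 0, 0.6]]]}}

```text
time: 12.4
tool_pos: [0.4356, 0.1956, 0.2309]
tcp_rot: [-0.043, 1.582, 0.034]
wrist_force: [0.7, 0.0, -0.5]
width: 0.599
```

```bash
python3 go.py .473 -.357 .2 19.7
python3 - <<'E'
from h import *
for n,(x,y) in (("scene",(250,150)),("top",(240,170))):
    p,_=bot.read_camera(n); cv2.imwrite(f"pics/{n}8.png",cv2.resize(p[y:y+80,x:x+90],None,fx=8,fy=7,interpolation=cv2.INTER_CUBIC))
E
```

```text
t 12.40 pos [0.4356 0.1956 0.2309] yaw now 2.81 tilt [-1.    -0.005 -0.012] F [ 0.7  0.  -0.5] w 0.599 q [ 0.37 -0.09  2.03 -0.    1.22 -1.25]
turn [-0.295 -0.013  0.004] shift cm [  3.37 -55.36   1.07] shift in final axes cm [  3.09 -53.29 -15.1 ]
```

View pics/scene8.png

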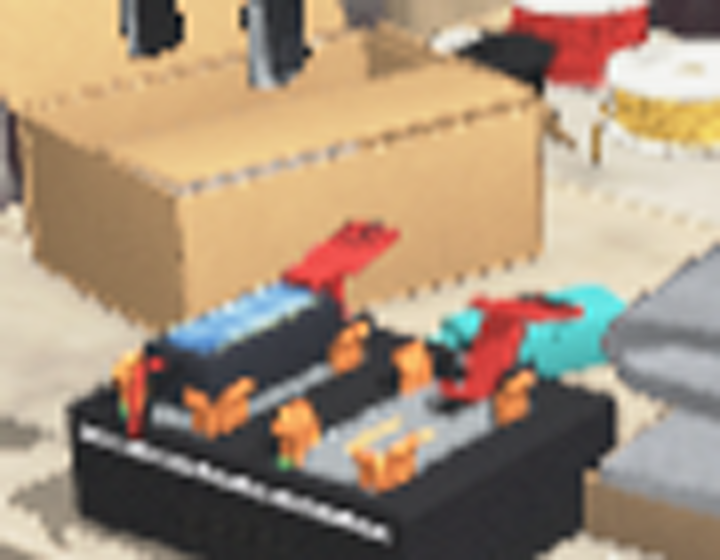

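Pack 1 is seated with the left latch closed over it, leads to the front; the right latch is still open. On to pack 2.

{"name": "arm_command", "arguments": {"series": [[[-0.1, -0.013, 0.004, 0, 0, 0, 0.65], [-0.1, 0, 0, 0, -3, -1, 0.65], [-0.09, 0, 0, 0, -5, -1.5, 0.65], [0, 0, 0, 0, -5, -1.5, 0.65], [0, 0, 0, 0, -5, -1.5, 0.65], [0, 0, 0, 0, -5, -1.5, 0.65], [0, 0, 0, 0, -5, -1.5, 0.65], [0, 0, 0, 0, -5, -1.5, 0.65], [0, 0, 0, 0, -5, -1.5, 0.65], [0, 0, 0, 0, -5, -1.5, 0.65]]]}}

```text
time: 13.5
tool_pos: [0.4572, -0.2349, 0.2318]
tcp_rot: [-0.281, 1.527, 0.287]
wrist_force: [0.2, 0.2, -0.5]
width: 0.647
```

```bash
python3 go.py .473 -.357 .15 19.7
```

```text
t 13.50 pos [ 0.4572 -0.2349  0.2318] yaw now 20.83 tilt [-1.    -0.001  0.025] F [ 0.2  0.2 -0.5] w 0.647 q [-0.54 -0.04  1.98  0.02  1.18 -2.48]
turn [0.02  0.025 0.   ] shift cm [  8.11 -11.97  -3.07] shift in final axes cm [  8.18 -12.03  -2.63]
```

The wrist joint is at −2.48, close to its −2.55 limit. I'll use the equivalent half-turned grasp for pack 2 instead.

{"name": "arm_command", "arguments": {"series": [[[0.15, 0, 0, 0, 0, 0, 0.65], [0.15, 0, 0, 0, 0, 0, 0.65], [0.15, 0, 0, 0, 0, 0, 0.65], [0.15, 0, 0, 0, 0, 0, 0.65], [0.15, 0, 0, 0, 0, 0, 0.65], [0.15, 0, 0, 0, 0, 0, 0.65], [0.15, 0, 0, 0, 0, 0, 0.65], [0.15, 0, 0, 0, 0, 0, 0.65], [0.15, 0, 0, 0, 0, 0, 0.65], [0.15, 0, 0, 0, 0, 0, 0.65]]]}}

```text
time: 14.5
tool_pos: [0.455, -0.2441, 0.2216]
tcp_rot: [0.9, 1.372, -0.873]
wrist_force: [0.6, -0.7, -0.6]
width: 0.653
```

{"name": "arm_command", "arguments": {"series": [[[0.15, 0, 0, 0, 0, 0, 0.65], [0.15, 0, 0, 0, 0, 0, 0.65], [0.15, 0, 0, 0, 0, 0, 0.65], [0.15, 0, 0, 0, 0, 0, 0.65], [0.15, 0, 0, 0, 0, 0, 0.65], [0.15, 0, 0, 0, 0, 0, 0.65], [0.15, 0, 0, 0, 0, 0, 0.65], [0.15, 0, 0, 0, 0, 0, 0.65], [0.15, 0, 0, 0, 0, 0, 0.65], [0.15, 0, 0, 0, 0, 0, 0.65]]]}}

```text
time: 15.5
tool_pos: [0.4533, -0.2435, 0.2116]
tcp_rot: [1.958, 0.506, -1.932]
wrist_force: [-0.5, 0.7, -1.1]
width: 0.651
```

```bash
python3 go.py .473 -.357 .15 -160.3
```

```text
t 15.50 pos [ 0.4533 -0.2435  0.2116] yaw now -151.38 tilt [-1.    -0.006 -0.015] F [-0.5  0.7 -1.1] w 0.651 q [-0.55 -0.01  1.99  0.02  1.16  0.51]
turn [ 0.156 -0.015  0.007] shift cm [ 6.04 10.94  3.8 ] shift in final axes cm [ 6.16 11.35  1.97]
```

{"name": "arm_command", "arguments": {"series": [[[0.08, -0.015, 0.007, 0, 3, 0, 0.65], [0.07, 0, 0, 0, 4, 0.5, 0.65], [0, 0, 0, 1, 3, 0.5, 0.65], [0, 0, 0, 2, 0, 0.5, 0.65], [0, 0, 0, 1, 0, 0, 0.65], [0, 0, 0, 0, 0, 0, 0.65]]]}}

```text
time: 16.1
tool_pos: [0.4805, -0.3429, 0.1652]
tcp_rot: [2.035, 0.351, -2.038]
wrist_force: [-0.5, 0.3, -0.0]
width: 0.653
```

```bash
python3 go.py .473 -.357 .11 -160.3
```

```text
t 16.10 pos [ 0.4805 -0.3429  0.1652] yaw now -160.46 tilt [-1.    -0.001  0.002] F [-0.5  0.3 -0. ] w 0.653 q [-0.66  0.18  1.88 -0.    1.09  0.57]
turn [-0.003  0.002  0.001] shift cm [5.52 1.08 1.17] shift in final axes cm [5.52 1.07 1.18]
```

{"name": "arm_command", "arguments": {"series": [[[0, 0, 0, 2, 1.1, 1.2, 0.65], [0, 0, 0, 2, 0, 0, 0.65], [0, 0, 0, 1.5, 0, 0, 0.65], [0, 0, 0, 0, 0, 0, 0.65], [0, 0, 0, 0, 0, 0, 0.65]]]}}

```text
time: 16.6
tool_pos: [0.4743, -0.3558, 0.1102]
tcp_rot: [2.034, 0.352, -2.034]
wrist_force: [-0.3, 0.2, 0.7]
width: 0.651
```

```bash
python3 go.py .473 -.357 .031 -160.3
python3 - <<'E'
from h import *
for n,(x,y) in (("scene",(400,210)),("top",(390,160))):
    p,_=bot.read_camera(n); cv2.imwrite(f"pics/{n}9.png",cv2.resize(p[y:y+100,x:x+100],None,fx=6,fy=6,interpolation=cv2.INTER_CUBIC))
E
```

```text
t 16.60 pos [ 0.4743 -0.3558  0.1102] yaw now -160.28 tilt [-1.     0.001 -0.   ] F [-0.3  0.2  0.7] w 0.651 q [-0.69  0.24  1.92 -0.    0.99  0.54]
turn [ 0.    -0.    -0.001] shift cm [7.92 0.06 0.16] shift in final axes cm [7.92 0.07 0.16]
```

View pics/scene9.png

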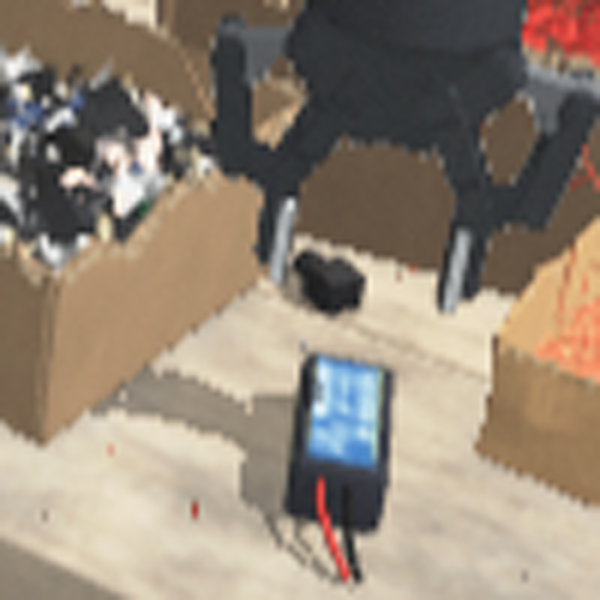

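View pics/top9.png

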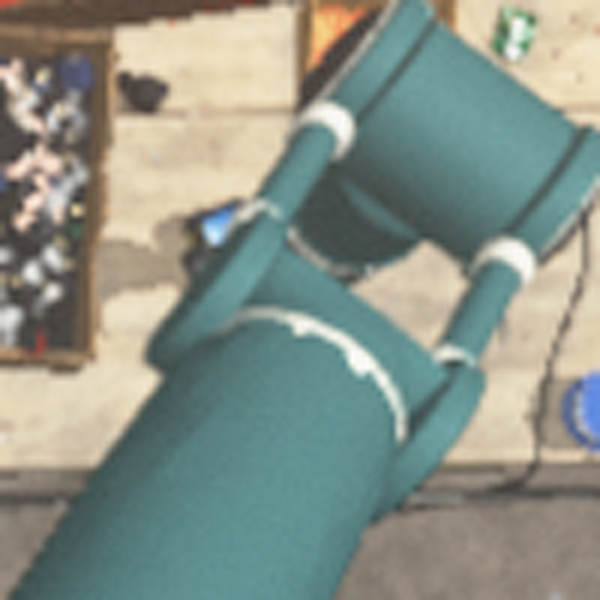

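The fingers are either side of pack 2 (scene crop (340,430)), and both boxes are clear. Descending.

{"name": "arm_command", "arguments": {"series": [[[0, 0, 0, 2, 0, 0.1, 0.65], [0, 0, 0, 2, 0, 0, 0.65], [0, 0, 0, 1.8, 0, 0, 0.65], [0, 0, 0, 0.8, 0, 0, 0.65], [0, 0, 0, 0.2, 0, 0, 0.65], [0, 0, 0, 0, 0, 0, 0.65]]]}}

```text
time: 17.3
tool_pos: [0.4795, -0.3598, 0.0491]
tcp_rot: [2.039, 0.341, -2.017]
wrist_force: [1.0, -0.3, 1.4]
width: 0.65
```

```bash
python3 go.py .473 -.357 .030 -160.3
```

```text
t 17.30 pos [ 0.4795 -0.3598  0.0491] yaw now -160.18 tilt [-1.     0.014 -0.008] F [ 1.  -0.3  1.4] w 0.650 q [-0.69  0.32  1.95 -0.    0.86  0.54]
turn [ 0.002 -0.008 -0.014] shift cm [ 1.9  -0.51  0.53] shift in final axes cm [ 1.91 -0.48  0.52]
```

{"name": "arm_command", "arguments": {"series": [[[0.002, -0.008, -0.014, 0.8, -0.5, 0.4, 0.65], [0, 0, 0, 0.8, 0, 0, 0.65], [0, 0, 0, 0.3, 0, 0, 0.65], [0, 0, 0, 0, 0, 0, 0.65]]]}}

```text
time: 17.7
tool_pos: [0.4753, -0.3575, 0.0312]
tcp_rot: [2.036, 0.35, -2.031]
wrist_force: [-0.2, -0.4, -0.6]
width: 0.645
```

```bash
python3 go.py .474 -.3568 .030 -160.3
```

```text
t 17.70 pos [ 0.4753 -0.3575  0.0312] yaw now -160.31 tilt [-1.     0.003 -0.002] F [-0.2 -0.4 -0.6] w 0.645 q [-0.69  0.34  1.96 -0.    0.84  0.54]
turn [-0.    -0.002 -0.003] shift cm [ 0.12 -0.11  0.1 ] shift in final axes cm [ 0.12 -0.11  0.1 ]
```

{"name": "arm_command", "arguments": {"series": [[[0, -0.002, -0.003, 0.1, -0.1, 0.1, 0.65], [0, 0, 0, 0, 0, 0, 0.3], [0, 0, 0, 0, 0, 0, 0.3], [0, 0, 0, 0, 0, 0, 0.3], [0, 0, 0, 0, 0, 0, 0.3]]], "newtons": 70}}

```text
time: 18.2
tool_pos: [0.4743, -0.3574, 0.0308]
tcp_rot: [2.035, 0.352, -2.034]
wrist_force: [0.2, 0.2, -1.6]
width: 0.402
```

```bash
python3 go.py .474 -.3568 .23 -160.3
```

```text
t 18.20 pos [ 0.4743 -0.3574  0.0308] yaw now -160.32 tilt [-1.     0.001 -0.   ] F [ 0.2  0.2 -1.6] w 0.402 q [-0.69  0.34  1.96 -0.    0.84  0.54]
turn [-0.    -0.    -0.001] shift cm [-1.992e+01 -5.000e-02  1.000e-02] shift in final axes cm [-1.992e+01 -6.000e-02  1.000e-02]
```

{"name": "arm_command", "arguments": {"series": [[[0, 0, 0, -2, 0, 0, 0.3], [0, 0, 0, -4, 0, 0, 0.3], [0, 0, 0, -5, 0, 0, 0.3], [0, 0, 0, -5, 0, 0, 0.3], [0, 0, 0, -4, 0, 0, 0.3], [0.1, 0, 0, 0, -2, 0, 0.3], [0.1, 0, 0, 0, -3, 0, 0.3], [0.095, 0, 0, 0, -4, 0, 0.3], [0, 0, 0, 0, -5, 0, 0.3], [0, 0, 0, 0, -5, 0, 0.3]]]}}

```text
time: 19.2
tool_pos: [0.4484, -0.1682, 0.2357]
tcp_rot: [2.205, 0.033, -2.215]
wrist_force: [1.1, -0.2, -1.6]
width: 0.399
```

```bash
python3 go.py .4434 .1173 .2 -177.2
```

```text
t 19.20 pos [ 0.4484 -0.1682  0.2357] yaw now -178.47 tilt [-1.    -0.003  0.004] F [ 1.1 -0.2 -1.6] w 0.399 q [-0.41 -0.1   2.03  0.    1.22  1.13]
turn [-0.022  0.004  0.003] shift cm [  3.66 -28.54  -0.28] shift in final axes cm [  3.57 -28.54  -0.9 ]
```

{"name": "arm_command", "arguments": {"series": [[[-0.022, 0.004, 0.003, 0, -5, -0.2, 0.3], [0, 0, 0, 0, -5, -0.2, 0.3], [0, 0, 0, 0, -5, -0.2, 0.3], [0, 0, 0, 0, -5, 0, 0.3], [0, 0, 0, 1, -3, 0, 0.3], [0, 0, 0, 1, -2, 0, 0.3], [0, 0, 0, 1, 0, 0, 0.3], [0, 0, 0, 0, 0, 0, 0.3], [0, 0, 0, 0, 0, 0, 0.3]]]}}

```text
time: 20.1
tool_pos: [0.4369, 0.0894, 0.2028]
tcp_rot: [2.192, 0.064, -2.196]
wrist_force: [0.3, 0.1, -2.4]
width: 0.405
```

```bash
python3 go.py .4434 .1173 .14 -177.2
```

```text
t 20.10 pos [0.4369 0.0894 0.2028] yaw now -176.79 tilt [-1.    -0.002  0.002] F [ 0.3  0.1 -2.4] w 0.405 q [ 0.14 -0.14  2.13  0.    1.16  1.66]
turn [0.007 0.002 0.002] shift cm [ 6.28 -2.73 -0.82] shift in final axes cm [ 6.28 -2.76 -0.79]
```

{"name": "arm_command", "arguments": {"series": [[[0.007, 0.002, 0.002, 1.5, -1.7, -0.5, 0.3], [0, 0, 0, 2, -0.8, -0.3, 0.3], [0, 0, 0, 1.5, 0, 0, 0.3], [0, 0, 0, 0.5, 0, 0, 0.3], [0, 0, 0, 0, 0, 0, 0.3]]]}}

```text
time: 20.6
tool_pos: [0.447, 0.1103, 0.1489]
tcp_rot: [2.206, 0.043, -2.196]
wrist_force: [-0.1, 0.7, -2.3]
width: 0.401
```

```bash
python3 go.py .4434 .1173 .125 -177.2;  python3 - <<'E'
from h import *
for n,(x,y) in (("scene",(255,155)),("top",(250,170))):
    p,_=bot.read_camera(n); cv2.imwrite(f"pics/{n}10.png",cv2.resize(p[y:y+65,x:x+80],None,fx=10,fy=9,interpolation=cv2.INTER_CUBIC))
E
```

```text
t 20.60 pos [0.447  0.1103 0.1489] yaw now -177.72 tilt [-1.     0.001 -0.005] F [-0.1  0.7 -2.3] w 0.401 q [ 0.19 -0.06  2.16 -0.    1.03  1.72]
turn [-0.009 -0.005 -0.001] shift cm [ 2.39 -0.72  0.34] shift in final axes cm [ 2.39 -0.72  0.32]
```

View pics/scene10.png

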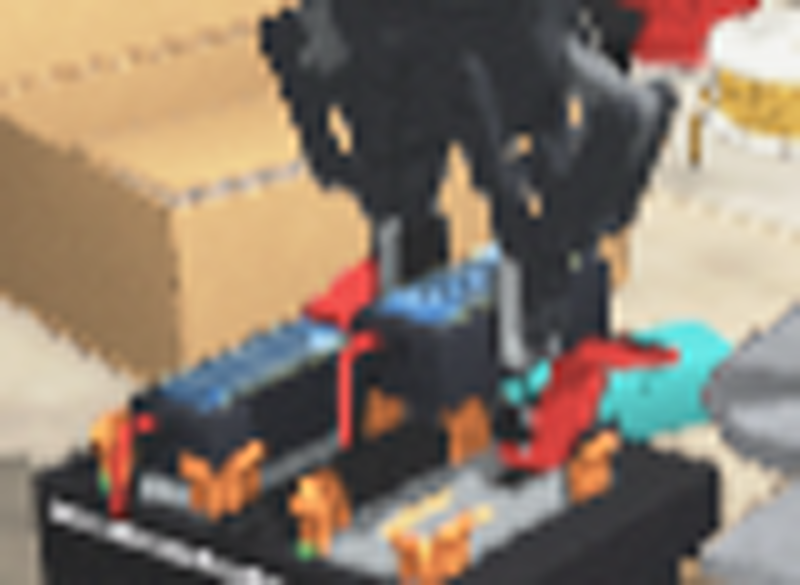

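View pics/top10.png

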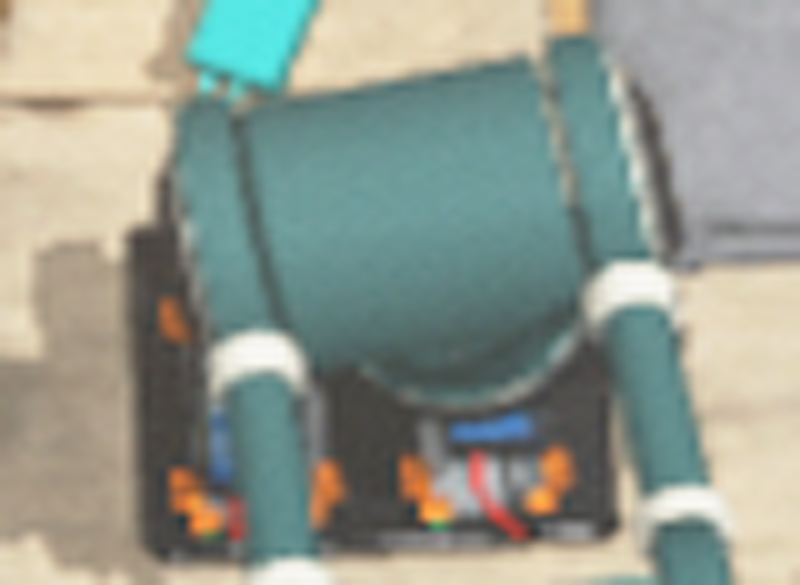

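Run:
```python
from h import *
t=np.array([.447,.1103]);a=np.radians(2.3);ex=np.array([np.cos(a),np.sin(a)]);ey=np.array([-ex[1],ex[0]])
for l in(-.039,.039):
  for w in (-.018,.018):
    for z in (.1181,.1481):
        uv=proj("scene",np.r_[t+l*ex+w*ey,z])[0]; print(l,w,z,"crop",np.round([(uv[0]-255+.5)*10,(uv[1]-155+.5)*9]))
```

```text
-0.039 -0.018 0.1181 crop [434. 428.]
-0.039 -0.018 0.1481 crop [431. 341.]
-0.039 0.018 0.1181 crop [338. 396.]
-0.039 0.018 0.1481 crop [333. 311.]
0.039 -0.018 0.1181 crop [605. 339.]
0.039 -0.018 0.1481 crop [604. 256.]
0.039 0.018 0.1181 crop [510. 311.]
0.039 0.018 0.1481 crop [508. 228.]
```

{"name": "arm_command", "arguments": {"series": [[[-0.009, -0.005, -0.001, 0.6, -0.6, 0.25, 0.3], [0, 0, 0, 0.8, 0, 0, 0.3], [0, 0, 0, 0.3, 0, 0, 0.3], [0, 0, 0, 0, 0, 0, 0.3]]]}}

```text
time: 21.1
tool_pos: [0.4465, 0.1167, 0.134]
tcp_rot: [2.204, 0.055, -2.191]
wrist_force: [-0.3, -0.3, -1.8]
width: 0.4
```

```bash
python3 go.py .4434 .1173 .119 -177.2
```

```text
t 21.10 pos [0.4465 0.1167 0.134 ] yaw now -177.21 tilt [-1.    -0.001 -0.006] F [-0.3 -0.3 -1.8] w 0.400 q [ 0.2  -0.04  2.17  0.    1.    1.72]
turn [-0.    -0.006  0.001] shift cm [ 1.5  -0.08  0.31] shift in final axes cm [ 1.5  -0.08  0.31]
```

{"name": "arm_command", "arguments": {"series": [[[0, -0.006, 0.001, 0.6, -0.08, 0.31, 0.3], [0, 0, 0, 0.6, 0, 0, 0.3], [0, 0, 0, 0, 0, 0, 0.3], [0, 0, 0, 0, 0, 0, 0.3]]]}}

```text
time: 21.5
tool_pos: [0.443, 0.1175, 0.1208]
tcp_rot: [2.195, 0.054, -2.198]
wrist_force: [1.2, 1.3, -1.9]
width: 0.403
```

```bash
python3 go.py .4434 .1173 .119 -177.2;  python3 - <<'E'
from h import *
for n,(x,y) in (("scene",(275,165)),):
    p,_=bot.read_camera(n); cv2.imwrite(f"pics/{n}11.png",cv2.resize(p[y:y+50,x:x+60],None,fx=13,fy=12,interpolation=cv2.INTER_CUBIC))
E
```

```text
t 21.50 pos [0.443  0.1175 0.1208] yaw now -177.19 tilt [-1.    -0.     0.001] F [ 1.2  1.3 -1.9] w 0.403 q [ 0.2  -0.02  2.18  0.    0.98  1.73]
turn [0.    0.001 0.   ] shift cm [ 0.18  0.02 -0.04] shift in final axes cm [ 0.18  0.02 -0.04]
```

View pics/scene11.png

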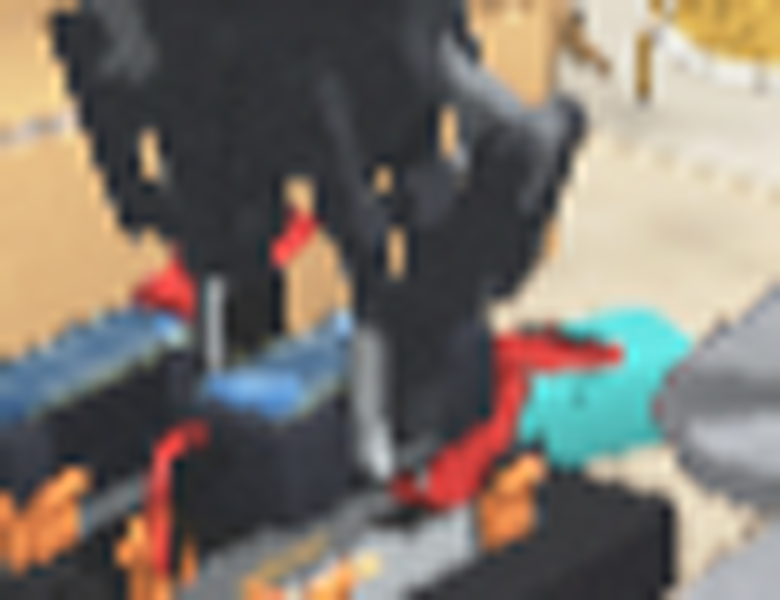

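Pack 2's relation to the right latch and guides matches pack 1's pose in the earlier image. Lowering.

{"name": "arm_command", "arguments": {"series": [[[0, 0, 0, 0.4, 0.02, -0.03, 0.3], [0, 0, 0, 0.3, 0, 0, 0.3], [0, 0, 0, 0.2, 0, 0, 0.3]]]}}

```text
time: 21.85
tool_pos: [0.4439, 0.1174, 0.1118]
tcp_rot: [2.197, 0.054, -2.196]
wrist_force: [-0.0, -0.8, -2.9]
width: 0.408
```

{"name": "arm_command", "arguments": {"series": [[[0, 0, 0, 0.3, 0, 0, 0.3], [0, 0, 0, 0.2, 0, 0, 0.3]]]}}

```text
time: 22.05
tool_pos: [0.4442, 0.1175, 0.1092]
tcp_rot: [2.196, 0.054, -2.197]
wrist_force: [-12.5, -1.6, 20.9]
width: 0.409
```

```bash
python3 go.py .4434 .1173 .105 -177.2
```

```text
t 22.05 pos [0.4442 0.1175 0.1092] yaw now -177.19 tilt [-1. -0.  0.] F [-12.5  -1.6  20.9] w 0.409 q [ 0.2  -0.    2.19  0.    0.95  1.73]
turn [0. 0. 0.] shift cm [0.42 0.02 0.08] shift in final axes cm [0.42 0.02 0.08]
```

{"name": "arm_command", "arguments": {"series": [[[0, 0, 0, -0.4, 0, 0, 0.3], [0, 0, 0, 0, 0, 0, 0.3]]]}}

```text
time: 22.25
tool_pos: [0.4452, 0.1177, 0.1143]
tcp_rot: [2.199, 0.054, -2.195]
wrist_force: [-0.0, 0.3, -1.7]
width: 0.404
```

```bash
python3 go.py .4434 .1173 .112 -177.2;  python3 - <<'E'
from h import *
for n,(x,y) in (("scene",(275,165)),("top",(250,170))):
    p,_=bot.read_camera(n); cv2.imwrite(f"pics/{n}12f.png",p); cv2.imwrite(f"pics/{n}12.png",cv2.resize(p[y:y+65,x:x+60],None,fx=13,fy=9,interpolation=cv2.INTER_CUBIC))
E
```

```text
t 22.25 pos [0.4452 0.1177 0.1143] yaw now -177.20 tilt [-1.    -0.001 -0.002] F [-0.   0.3 -1.7] w 0.404 q [ 0.2  -0.01  2.19  0.    0.96  1.73]
turn [ 0.    -0.002  0.001] shift cm [0.23 0.03 0.18] shift in final axes cm [0.23 0.03 0.18]
```

View pics/scene12.png

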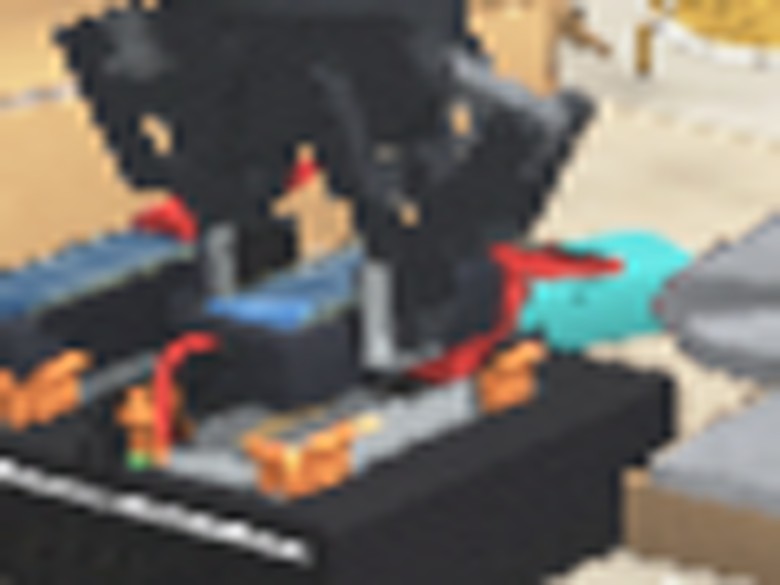

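View pics/top12.png

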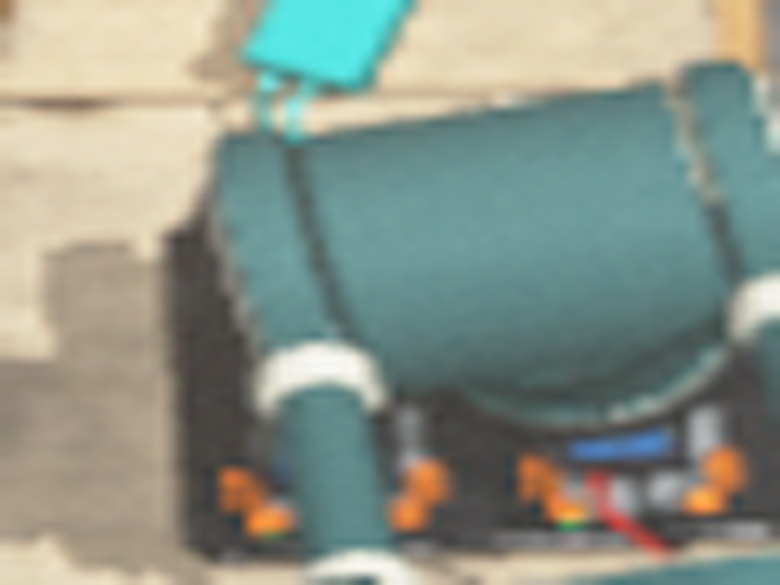

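Run:
```python
from h import *
def pr(t,z0,yaw,zb):
    a=np.radians(yaw);ex=np.array([np.cos(a),np.sin(a)]);ey=np.array([-ex[1],ex[0]])
    return [np.round(proj("scene",np.r_[np.array(t)+l*ex-.018*ey,z0-zb+h])[0],1).tolist() for l in(-.039,.039) for h in(0,.03)]
print("p1",pr((.4393,.1969),.1187,2.8,.0304)); print("p2",pr((.4452,.1177),.1143,2.8,.0308))
q=cv2.imread("pics/scene6.png"); r=cv2.imread("pics/scene12f.png")
r=cv2.resize(r[165:215,275:335],None,fx=13,fy=12,interpolation=cv2.INTER_CUBIC)
# brighten
f=lambda im:np.clip(im.astype(float)*2.2,0,255).astype(np.uint8)
cv2.imwrite("pics/c9.png",f(np.hstack([q[200:600,100:560],r[200:600,100:560]]))[:, :][::1,::1][:400,:]);
```

```text
p1 [[274.9, 203.4], [274.3, 194.3], [292.0, 193.9], [291.6, 185.1]]
p2 [[296.1, 212.3], [295.7, 202.9], [312.8, 202.0], [312.7, 193.0]]
```

```bash
python3 -c "
import cv2;i=cv2.imread('pics/c9.png');print(i.shape);cv2.imwrite('pics/c9b.png',cv2.resize(i,(800,348)))"
```

```text
(400, 920, 3)
```

View pics/c9b.png

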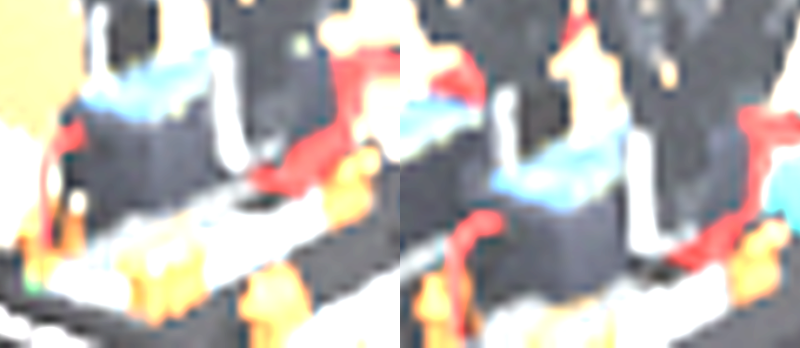

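{"name": "arm_command", "arguments": {"series": [[[0, 0, 0, 0, 0.03, 0.35, 0.3], [0, 0, 0, 0, 0, 0, 0.3], [0, 0, 0, 0, 0, 0, 0.3]]]}}

```text
time: 22.65
tool_pos: [0.4396, 0.1168, 0.1121]
tcp_rot: [2.194, 0.054, -2.199]
wrist_force: [0.5, 0.1, -3.2]
width: 0.408
```

```bash
python3 go.py .4415 .1173 .112 -177.2
```

```text
t 22.65 pos [0.4396 0.1168 0.1121] yaw now -177.20 tilt [-1.     0.     0.002] F [ 0.5  0.1 -3.2] w 0.408 q [ 0.2  -0.02  2.2   0.    0.96  1.73]
turn [ 0.     0.002 -0.   ] shift cm [ 0.01 -0.04 -0.19] shift in final axes cm [ 0.01 -0.04 -0.19]
```

{"name": "arm_command", "arguments": {"series": [[[0, 0, 0, 0, -0.04, -0.1, 0.3], [0, 0, 0, 0.3, 0, 0, 0.3]]]}}

```text
time: 22.85
tool_pos: [0.4407, 0.1173, 0.109]
tcp_rot: [2.195, 0.054, -2.198]
wrist_force: [0.5, 0.9, -1.4]
width: 0.404
```

{"name": "arm_command", "arguments": {"series": [[[0, 0, 0, 0.2, 0, 0, 0.3]]]}}

```text
time: 22.95
tool_pos: [0.4405, 0.1172, 0.1066]
tcp_rot: [2.194, 0.054, -2.199]
wrist_force: [0.3, 0.0, -2.9]
width: 0.407
```

```bash
python3 go.py .4415 .1173 .105 -177.2
```

```text
t 22.95 pos [0.4405 0.1172 0.1066] yaw now -177.20 tilt [-1.     0.     0.002] F [ 0.3  0.  -2.9] w 0.407 q [ 0.21 -0.01  2.2   0.    0.95  1.73]
turn [ 0.     0.002 -0.   ] shift cm [ 0.15 -0.   -0.1 ] shift in final axes cm [ 0.16 -0.   -0.1 ]
```

Past the earlier contact height with no force. Now pushing home.

{"name": "arm_command", "arguments": {"series": [[[0, 0, 0, 0.2, 0, 0, 0.3], [0, 0, 0, 0.2, 0, 0, 0.3]]], "newtons": 100}}

```text
time: 23.15
tool_pos: [0.4407, 0.1173, 0.1029]
tcp_rot: [2.194, 0.054, -2.199]
wrist_force: [-0.6, -0.9, 1.7]
width: 0.399
```

{"name": "arm_command", "arguments": {"series": [[[0, 0, 0, 0.3, 0, 0, 0.3], [0, 0, 0, 0.2, 0, 0, 0.3]]]}}

```text
time: 23.35
tool_pos: [0.4412, 0.1173, 0.0977]
tcp_rot: [2.196, 0.054, -2.198]
wrist_force: [0.3, 0.5, -2.1]
width: 0.396
```

```bash
python3 go.py .4405 .1173 .0948 -177.2
```

```text
t 23.35 pos [0.4412 0.1173 0.0977] yaw now -177.19 tilt [-1.     0.     0.001] F [ 0.3  0.5 -2.1] w 0.396 q [0.21 0.01 2.21 0.   0.93 1.73]
turn [ 0.     0.001 -0.   ] shift cm [0.29 0.   0.07] shift in final axes cm [0.29 0.   0.07]
```

{"name": "arm_command", "arguments": {"series": [[[0, 0, 0, 0.2, 0, 0, 0.3], [0, 0, 0, 0.2, 0, 0, 0.3]]]}}

```text
time: 23.55
tool_pos: [0.4412, 0.1173, 0.0948]
tcp_rot: [2.194, 0.053, -2.199]
wrist_force: [-13.3, -2.9, 32.4]
width: 0.394
```

```bash
python3 go.py .4405 .1173 .0948 -177.2;  python3 - <<'E'
from h import *
for n,(x,y) in (("scene",(275,165)),):
    p,_=bot.read_camera(n); cv2.imwrite(f"pics/{n}13.png",cv2.resize(p[y:y+60,x:x+60],None,fx=13,fy=9.9,interpolation=cv2.INTER_CUBIC))
E
```

```text
t 23.55 pos [0.4412 0.1173 0.0948] yaw now -177.20 tilt [-1.     0.     0.002] F [-13.3  -2.9  32.4] w 0.394 q [0.21 0.01 2.21 0.   0.92 1.73]
turn [ 0.     0.002 -0.   ] shift cm [-0.    0.    0.07] shift in final axes cm [-0.    0.    0.07]
```

View pics/scene13.png

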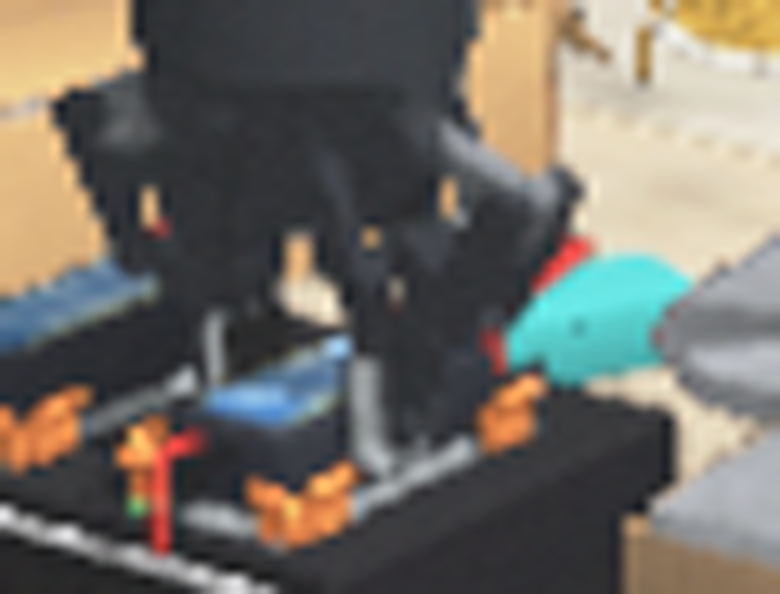

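The right latch has snapped shut (red tab upright at crop (565,260)) and the pack is on the floor at TCP 0.0948. Releasing and retracting.

{"name": "arm_command", "arguments": {"series": [[[0, 0, 0, -0.15, 0, 0, 0.3], [0, 0, 0, 0, 0, 0, 0.6], [0, 0, 0, 0, 0, 0, 0.6], [0, 0, 0, 0, 0, 0, 0.6], [0, 0, 0, -2, 0, 0, 0.6], [0, 0, 0, -4, 0, 0, 0.6], [0, 0, 0, -4, 0, 0, 0.6], [0, 0, 0, -4, 0, 0, 0.6]]]}}

```text
time: 24.4
tool_pos: [0.4364, 0.1163, 0.2322]
tcp_rot: [2.175, 0.05, -2.215]
wrist_force: [1.0, 0.6, 0.3]
width: 0.601
```

{"name": "arm_command", "arguments": {"series": [[[0, 0, 0, -1, 5, 0, 0.6], [0, 0, 0, 0, 5, 0, 0.6], [0, 0, 0, 0, 5, 0, 0.6], [0, 0, 0, 0, 5, 0, 0.6], [0, 0, 0, 0, 5, 0, 0.6], [0, 0, 0, 0, 5, 0, 0.6], [0, 0, 0, 0, 5, 0, 0.6], [0, 0, 0, 0, 2, 0, 0.6], [0, 0, 0, 0, 0, 0, 0.6], [0, 0, 0, 0, 0, 0, 0.6]]]}}

```text
time: 25.4
tool_pos: [0.4629, -0.257, 0.252]
tcp_rot: [2.196, 0.058, -2.187]
wrist_force: [-0.4, 0.6, -0.1]
width: 0.601
```

```bash
python3 go.py .4405 .1173 .2 -177.2;  python3 - <<'E'
from h import *
for n,(x,y) in (("scene",(215,150)),("top",(185,160))):
    p,_=bot.read_camera(n); cv2.imwrite(f"pics/{n}14f.png",p); cv2.imwrite(f"pics/{n}14.png",cv2.resize(p[y:y+95,x:x+130],None,fx=6,fy=6,interpolation=cv2.INTER_CUBIC))
E
```

```text
t 25.40 pos [ 0.4629 -0.257   0.252 ] yaw now -176.81 tilt [-1.     0.003 -0.004] F [-0.4  0.6 -0.1] w 0.601 q [-0.55 -0.01  1.92 -0.    1.23  0.96]
turn [ 0.007 -0.004 -0.003] shift cm [  5.09 -37.51   0.17] shift in final axes cm [  5.2  -37.49   0.41]
```

View pics/scene14.png

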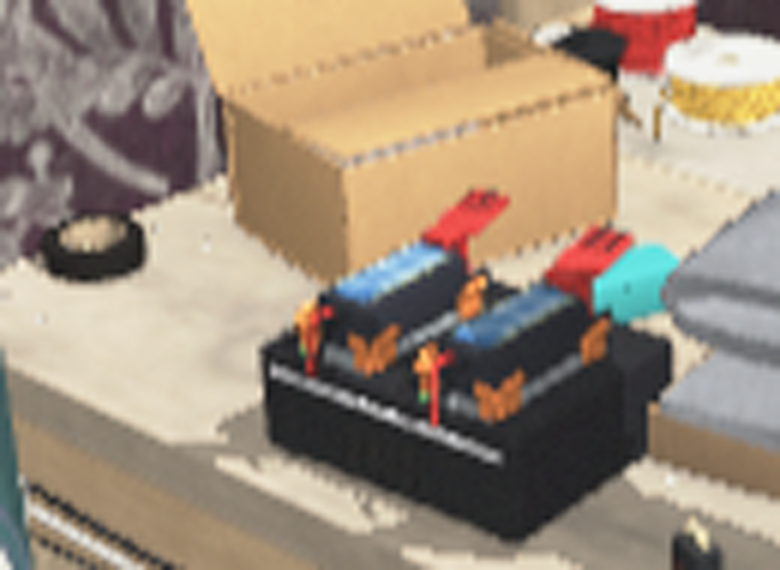

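View pics/top14f.png

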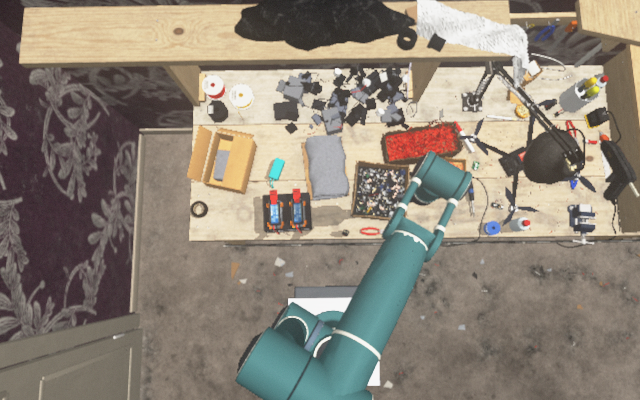

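Run:
```python
from h import *
a=cv2.imread("pics/top0.png");b=cv2.imread("pics/top14f.png");_,D=bot.read_camera("top");P=dep("top",D)
for im in(a,b):
    h=cv2.cvtColor(im,cv2.COLOR_BGR2HSV);m=((h[...,0]<8)|(h[...,0]>172))&(h[...,1]>150)&(h[...,2]>120)
    for x0,x1 in((262,286),(286,308)):
        v,u=np.nonzero(m[185:203,x0:x1]); print(len(u),"rows",v.min()+185,v.max()+185,"mean",np.round([u.mean()+x0,v.mean()+185],1))
h=cv2.cvtColor(b,cv2.COLOR_BGR2HSV);m=(h[...,0]>95)&(h[...,0]<125)&(h[...,1]>90)&(h[...,2]>90)
for x0,x1 in((262,286),(286,308)):
    k=np.zeros_like(m);k[200:230,x0:x1]=1;k&=m;q=P[k];print("label z",np.round(np.median(q[:,2]),4),"c",np.round(q[:,:2].mean(0),3))
    v=q[:,2];A=np.c_[q[:,:2]-q[:,:2].mean(0),np.ones(len(q))];print("tilt slopes",np.round(np.linalg.lstsq(A,v,rcond=None)[0][:2],3))
for r,n in(((190,200,212,220),"tape"),((335,222,390,240),"tester/pliers")):
    x0,y0,x1,y1=r;print(n,"max mean diff",np.abs(a[y0:y1,x0:x1].astype(int)-b[y0:y1,x0:x1]).mean().round(1))
```

```text
79 rows 191 202 mean [273.4 196.6]
85 rows 189 202 mean [296.3 195.2]
79 rows 191 202 mean [273.4 196.6]
78 rows 189 201 mean [296.2 194.9]
label z 0.0938 c [0.432 0.197]
tilt slopes [-0.001 -0.08 ]
label z 0.093 c [0.434 0.118]
tilt slopes [-0.016  0.008]
tape max mean diff 5.1
tester/pliers max mean diff 15.1
```

```bash
python3 -c "
import cv2,numpy as np
a=cv2.imread('pics/top0.png');b=cv2.imread('pics/top14f.png')
cv2.imwrite('pics/c10.png',cv2.resize(np.vstack([i[218:245,330:395] for i in(a,b)]),None,fx=10,fy=10,interpolation=cv2.INTER_CUBIC))"
```

```text
(no output)
```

View pics/c10.png

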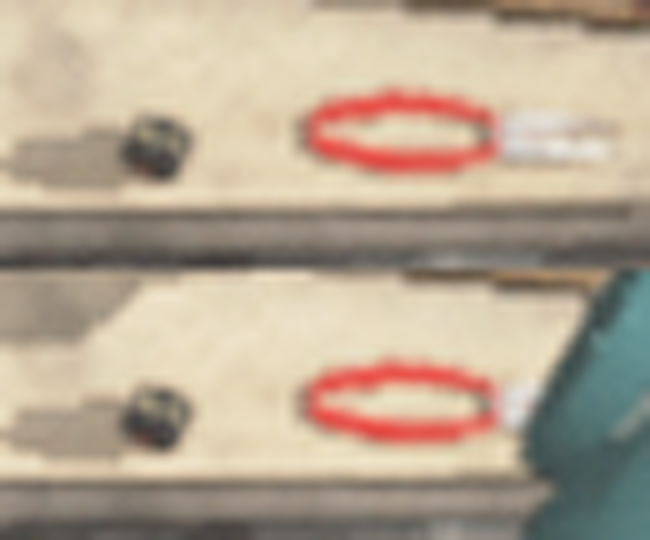

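The tester and pliers sit at the same pixels before and after; the image difference came only from the arm and its shadow. Handing in.

```bash
python3 -c "
from workcell import bot
print(bot.finish_job())"
```

```text
the job is handed in; nothing more can be done
None
```

Both packs are in the rack, one per bay, lying flat with their leads out of the front, and both latches have snapped shut over them. I pressed both thumb tabs open first, then loaded pack 1 into the left bay and pack 2 into the right. I handed in at about 25.5 s of the 67 s, with the arm clear of everything.

**Last checks**
- **Latches:** both red tabs are back at their shut positions, within 0.3 px in the top view.
- **Seating:** the pack tops measure 93–94 mm above the bench, against 94 mm when fully home.
- **Other items:** the tester and the visible part of the pliers are unmoved; the arm hid the pliers' tips. The tape roll showed only a small image change, and I didn't measure its position.

**What went wrong or disagreed**
- **Wrist force:** pressing the left tab against its stop reached about 42 N through the fingertips for a moment. That is far below the 120 N wrist limit. I took the 40 N limit to cover only the arm and gripper body, not the fingers.
- **Pack 2 insertion:** it first caught on something at about 21 N. I lifted it, moved it about 4 mm forward, and it then went in freely.
- **Tab position:** in the images the tabs lay about 65 mm behind the bay centres rather than the stated 73 mm. I placed the packs by the guides and latch noses instead.

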